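Index the sample carousel and shim its pad to the gauge

ROBOT

A 6-joint arm with a two-finger parallel gripper is mounted at the origin on the work surface. World frame = base frame: x ahead of the robot, y to its left, z up, the work surface at z = 0. Lengths are in m, angles in rad, forces in N, time in s.
With the tool pointing down it reaches from about 0.3 to 1 m from the base axis. Payload 5.1 kg.
Tool frame: the origin (TCP) lies on the centre line of the jaws, within the pads' length; the fingertips stand 8 mm ahead of it and the grasp point (between the pads) lies 11 mm behind it (env.tips_ahead is the distance from the TCP to the fingertips, in m); x points along the fingers, y is the direction in which the jaws open and shut, and the axes are right-handed (so a half turn about x gives the same grasp; the last joint's range is limited). The gripper opens to 95 mm and grips with 3 to 60 N. Pads are 20 mm wide; open, the fingers measure 119 mm over their backs; the gripper's body (75 mm by 180 mm) begins 59 mm behind the grasp point.
Start: joints at [1.095, 0.124, 1.65, -0, 1.367, -0.083], TCP at [0.249, 0.6, 0.193] pointing down, gripper open.
Joint ranges: [-2.61, 2.61], [-1.02, 2.33], [0.03, 2.71], [-1.35, 4.49], [0.32, 2.68], [-2.91, 2.91]. Speed limits (rad/s): [2.57, 2.57, 3.14, 3.14, 3.14, 3.14].

INTERFACE

Orientations are given as a unit quaternion [x, y, z, w].
In Python, from cell import env gives the robot as it stands.
- The arm moves only by the tool apply_moves, never from a script. Its argument "rows" is a list of rows, each a list of 2 entries, a list of its own where there are three numbers: the shift along the tool's x, y, z in mm, then the turn about the tool's x in rad. In form: [[[x, y, z], spin], ...]. A call has 1 to 8 rows; each row shifts and turns the commanded pose from where the row before left it, along the tool's axes as they then stand; what a row does not reach is not made up. A row lasts 1/10 s, in which the tool goes at most 50 mm and 8.59 degrees, less where a joint would pass 70% of its speed; a pose out of reach is approached as far as the arm can. A call is refused whole if a number of a shift passes 50 or a number of a turn 0.15, either way. A call with a gripper value outside its range is refused whole. "hand" is the opening in per cent of the stroke, from 0 (shut) to 100 (fully open), set as the call begins (left out, the last holds). The fingers move at their own pace and stop on an object; "newtons" is the grip in N (left out, the last holds). Time passes only in rows, so rows that do not move let the fingers close. It gives the time, the measured TCP pose, the force and the opening at its end, in the units of the state.
- env.get_state(): the state, without advancing time (a new reading comes with each control period).
- env.read_camera(name): name is "side" or "top" or "wrist"; returns a dict with "image" (480x640x3 uint8, red, green, blue), "fov_y" (degrees; the focal length in pixels is half the picture's height over the tangent of half this angle, whatever the lens; pixels are square), "cx", "cy" (the principal point, pixels), "R" (3x3) and "t" (3): a world point X has camera coordinates R X + t; the wrist camera has in their place "mount" (4x4, takes a point from camera to tool coordinates, whose origin is the TCP and whose axes are the tool frame's). Camera axes: x right, y down, z forward; pixel columns grow to the right and rows downward; lengths in m; the calibration is good to about 2 mm. A picture is of the moment at which its call begins: read the wrist's pose just before it. There is no depth.
- env.sign_off(): hands the job in, once; it reports no verdict.
Trained networks look in a picture, given as the dict that the camera call returned (one of the last four; its "shot" number tells which), for a name from the list of things; names that differ only in an ending like _2 or _b are one class to them, and where a whole thing is asked for, a point or a joint stands for the part that bears it (a point fixed in the world has none). Each returns a list of dicts, best first, with "confidence" (0 to 1); they miss things now and then, are a little off and sometimes report something else, mostly with a low value. They report only what shows in the picture. A call takes as long as a camera call. They do not tell look-alikes from the thing itself.
- env.look_for(picture, thing): "at" ([x, y, z] in m, in world coordinates, good to about 4 mm: the middle of the surface that is visible of it).
- env.cut_out(picture, thing): "pixels" (480x640 bool, what is visible of it).
The state is a dict: "clock": time; "qpos": joint angles; "dq": joint speeds; "effort": joint torques, N m; "tool_pos": TCP position; "eef_rot": TCP orientation; "ft_force": force on the tool from outside, world axes, zero at the start; "wrist_torque": the same for the moment, N m; "gripper_width": finger opening in m.
Only numpy, scipy, OpenCV 4.12 (cv2) and the standard library are available. Lean on these libraries where they do the work, as an engineer would, in place of code of your own. Each camera call takes 0.05 s, during which the arm holds its last target.

TASK

Turn the sample carousel by its bar knob, the shorter way round, until its flat rectangular pad lines up with the square height gauge post, then push the lock lever over to its far end. After that stack the loose spacer plates one at a time squarely on the pad, lengthwise along it, until the top of the stack is level with the top of the gauge. Leave the plate that is not needed on the table, disturb nothing else, and let go of everything.

Things in the scene. Friction and masses are not known exactly. Their poses are not given: they have to be found in the camera images.
- carousel (a joint): angle of the carousel about its upright axis, rad; grows counter-clockwise seen from above; 0: the pad points along +x of mount. Endless, no stops or detents, 0.08 N m of friction, stays where left. Starts between -1.15 and 1.15. The gauge stands at +1.571 (+y side of the mount) or at -1.571 (-y side).
- mount: grey mounting plate, 290 x 340 x 8 mm, fixed; carries the black round carousel (236 mm across, deck 45 mm above the table), the gauge, the clamp post and, at its -x, -y corner, the lock lever. Origin: centre of its underside at table height, on the carousel's axis. x points away from the robot within 0.3 rad. The carousel's four stations are 75 mm from the axis, none above 75 mm.
- post: a bystander: fixed thin round clamp post, 60 mm tall, on the mount opposite to the gauge; not used. Origin under its foot.
- knob (a point): grip point of the grey bar knob on the carousel's axis, 101 mm above the table. The bar is 56 mm long along this point's x axis (which points towards the pad), 16 mm thick along y, and reaches from 76 to 121 mm above the table; turning it turns the carousel. The round hub under it is 40 mm across.
- pad (a point): centre of the top face of the flat aluminium pad, the only flat rectangular one of the carousel's stations (the others: two round pillars, a round boss, a V block); 82 mm (along this point's x, pointing outwards from the axis) x 50 mm, top face 50 mm above the table, 75 mm from the carousel's axis.
- gauge_top (a point): centre of the flat top of the fixed square steel gauge post (24 x 24 mm, black lines around it), 142 mm from the carousel's axis. Its top, 90 mm above the table and 40 mm above the pad, is the height that the stack must reach.
- lock (a joint): angle of the lock lever, rad: 0 unlocked (leaning 0.5 rad towards -x of the mount), 1.0 locked (leaning 0.5 rad towards +x of the mount). Stays where it is left; about 0.06 N m of friction, so 1 to 2 N at the ball moves it. The lever is a sign of the lock only: it does not itself stiffen the carousel.
- lock_tip (a point): centre of the lever's black ball, 26 mm across, on a 10 mm rod; 60 mm from a pivot which lies 30 mm above the table and at (-110, -120) mm in the mount's x, y; the pivot axis is the mount's y. The pivot block is 70 x 50 mm, its top 33 mm above the table.
- plate1_c (a point): centre of one of three equal aluminium spacer plates, 80 (x) x 45 (y) x 20 (z) mm, about 0.19 kg, lying flat on the table beside the carousel; half-way up, 10 mm above its underside.
- plate2_c (a point): centre of one of three equal aluminium spacer plates, 80 (x) x 45 (y) x 20 (z) mm, about 0.19 kg, lying flat on the table beside the carousel; half-way up, 10 mm above its underside.
- plate3_c (a point): centre of one of three equal aluminium spacer plates, 80 (x) x 45 (y) x 20 (z) mm, about 0.19 kg, lying flat on the table beside the carousel; half-way up, 10 mm above its underside.
- jar_c (a point): a bystander: an amber glass jar with a black cap, 56 mm across, 85 mm tall; the point lies on its middle line, 42 mm above the table. Must stay where it is.
- holder_c (a point): a bystander: a black post holder on a 60 mm square foot, with a steel stub on top, 102 mm tall; the point lies on its middle line, 50 mm above the table. Must stay where it is.
- dishes_c (a point): a bystander: a stack of four translucent round dishes, 90 mm across, 60 mm tall; the point lies on its middle line, 30 mm above the table. Must stay where it is.
Mind the look-alikes: they are no part of the job. Leave any yellow look-alike of the part that bears plate3_c alone. What is shaped like the part that bears plate2_c but blue is not meant.

How it is judged:
On the way, in this order (a step that is already met when the one before it is completed fails the run):
1. the carousel's pad is in line with the gauge, turned there the shorter way, the knob let go (((y of gauge_top in the frame of mount above 0 m and value of joint carousel between 1.4408 and 1.7008 rad) or (y of gauge_top in the frame of mount below 0 m and value of joint carousel between -1.7008 and -1.4408 rad)) and contact force between carousel and the fingers below 0.2 N), for 0.2 s.
2. the lock lever is at its far end, the pad still in line (((y of gauge_top in the frame of mount above 0 m and value of joint carousel between 1.4408 and 1.7008 rad) or (y of gauge_top in the frame of mount below 0 m and value of joint carousel between -1.7008 and -1.4408 rad)) and value of joint lock above 0.8 rad), for 0.2 s.
3. one plate lies square on the pad and is let go (all of step 2 and (((horizontal distance between plate1_c and pad below 0.012 m and z of plate1_c in the frame of pad between 0.006 and 0.014 m and angle between plate1_c's own z axis and vertical below 0.08 rad and angle between the x axis of plate1_c and the x axis of pad, either way round below 0.22 rad) and contact force between plate1 and the fingers below 0.2 N) or ((horizontal distance between plate2_c and pad below 0.012 m and z of plate2_c in the frame of pad between 0.006 and 0.014 m and angle between plate2_c's own z axis and vertical below 0.08 rad and angle between the x axis of plate2_c and the x axis of pad, either way round below 0.22 rad) and contact force between plate2 and the fingers below 0.2 N) or ((horizontal distance between plate3_c and pad below 0.012 m and z of plate3_c in the frame of pad between 0.006 and 0.014 m and angle between plate3_c's own z axis and vertical below 0.08 rad and angle between the x axis of plate3_c and the x axis of pad, either way round below 0.22 rad) and contact force between plate3 and the fingers below 0.2 N))), for 0.2 s.
4. a second plate lies on the first, level with the gauge (all of step 2 and (((horizontal distance between plate1_c and pad below 0.012 m and z of plate1_c in the frame of pad between 0.006 and 0.014 m and angle between plate1_c's own z axis and vertical below 0.08 rad and angle between the x axis of plate1_c and the x axis of pad, either way round below 0.22 rad) and (horizontal distance between plate2_c and pad below 0.012 m and z of plate2_c in the frame of pad between 0.026 and 0.034 m and angle between plate2_c's own z axis and vertical below 0.08 rad and angle between the x axis of plate2_c and the x axis of pad, either way round below 0.22 rad) and (height (world z) of plate3_c below 0.03 m and horizontal distance between plate3_c and pad above 0.08 m)) or ((horizontal distance between plate1_c and pad below 0.012 m and z of plate1_c in the frame of pad between 0.006 and 0.014 m and angle between plate1_c's own z axis and vertical below 0.08 rad and angle between the x axis of plate1_c and the x axis of pad, either way round below 0.22 rad) and (horizontal distance between plate3_c and pad below 0.012 m and z of plate3_c in the frame of pad between 0.026 and 0.034 m and angle between plate3_c's own z axis and vertical below 0.08 rad and angle between the x axis of plate3_c and the x axis of pad, either way round below 0.22 rad) and (height (world z) of plate2_c below 0.03 m and horizontal distance between plate2_c and pad above 0.08 m)) or ((horizontal distance between plate2_c and pad below 0.012 m and z of plate2_c in the frame of pad between 0.006 and 0.014 m and angle between plate2_c's own z axis and vertical below 0.08 rad and angle between the x axis of plate2_c and the x axis of pad, either way round below 0.22 rad) and (horizontal distance between plate1_c and pad below 0.012 m and z of plate1_c in the frame of pad between 0.026 and 0.034 m and angle between plate1_c's own z axis and vertical below 0.08 rad and angle between the x axis of plate1_c and the x axis of pad, either way round below 0.22 rad) and (height (world z) of plate3_c below 0.03 m and horizontal distance between plate3_c and pad above 0.08 m)) or ((horizontal distance between plate2_c and pad below 0.012 m and z of plate2_c in the frame of pad between 0.006 and 0.014 m and angle between plate2_c's own z axis and vertical below 0.08 rad and angle between the x axis of plate2_c and the x axis of pad, either way round below 0.22 rad) and (horizontal distance between plate3_c and pad below 0.012 m and z of plate3_c in the frame of pad between 0.026 and 0.034 m and angle between plate3_c's own z axis and vertical below 0.08 rad and angle between the x axis of plate3_c and the x axis of pad, either way round below 0.22 rad) and (height (world z) of plate1_c below 0.03 m and horizontal distance between plate1_c and pad above 0.08 m)) or ((horizontal distance between plate3_c and pad below 0.012 m and z of plate3_c in the frame of pad between 0.006 and 0.014 m and angle between plate3_c's own z axis and vertical below 0.08 rad and angle between the x axis of plate3_c and the x axis of pad, either way round below 0.22 rad) and (horizontal distance between plate1_c and pad below 0.012 m and z of plate1_c in the frame of pad between 0.026 and 0.034 m and angle between plate1_c's own z axis and vertical below 0.08 rad and angle between the x axis of plate1_c and the x axis of pad, either way round below 0.22 rad) and (height (world z) of plate2_c below 0.03 m and horizontal distance between plate2_c and pad above 0.08 m)) or ((horizontal distance between plate3_c and pad below 0.012 m and z of plate3_c in the frame of pad between 0.006 and 0.014 m and angle between plate3_c's own z axis and vertical below 0.08 rad and angle between the x axis of plate3_c and the x axis of pad, either way round below 0.22 rad) and (horizontal distance between plate2_c and pad below 0.012 m and z of plate2_c in the frame of pad between 0.026 and 0.034 m and angle between plate2_c's own z axis and vertical below 0.08 rad and angle between the x axis of plate2_c and the x axis of pad, either way round below 0.22 rad) and (height (world z) of plate1_c below 0.03 m and horizontal distance between plate1_c and pad above 0.08 m)))), for 0.2 s.
At the end, for the whole second after the job is handed in: Pad within 0.13 rad of the gauge; lock lever past 0.8 rad; two plates flat on the pad, one on the other (centres within 12 mm of the pad's, long sides within 0.22 rad of its x, top level with the gauge within 4 mm); third plate on the table; all released and at rest (all of step 4 and linear speed of each of plate1, plate2, plate3 below 0.02 m/s and contact force between each of plate1, plate2, plate3, carousel and the fingers below 0.2 N); the robot touches nothing.
It fails at once if the carousel is turned the longer way round (more than 0.25 rad past its range of starts, away from the gauge) ((y of gauge_top in the frame of mount above 0 m and value of joint carousel below -1.4 rad) or (y of gauge_top in the frame of mount below 0 m and value of joint carousel above 1.4 rad)).
It fails at once if a bystander is moved by more than 25 mm (distance of any of jar_c, holder_c, dishes_c from where it was at the start of the episode above 0.025 m).
It also fails if it takes over 72 s, if anything falls off the work surface, if the arm or the gripper's body presses on something with over 40 N, if the wrist force passes 120 N, or if a joint passes its speed limit or range.

## Working session

There is one attempt and no reset: what is moved stays moved. The work goes in short steps, Python scripts to look and compute and a tool call to move; the robot and the scene stay as the last step left them, time stands still between calls to the robot, and variables do not carry over. Pictures are saved under pics/ and viewed, and the job is handed in when it is done.

Besides the shell and the picture viewer there is one more tool, called after "Emit:" in YAML: its name, and indented under it one key for each argument. apply_moves: Moves the arm, as the interface text tells. Its arguments: {"type":"object","properties":{"rows":{"type":"array"},"hand":{"type":"number"},"newtons":{"type":"number"}},"required":["rows"]}

```bash
ls; mkdir -p pics; cat > h.py <<'E'
import numpy as np, cv2
from cell import env
from scipy.spatial.transform import Rotation as Rn
def snap(name,fn=None):
    p=env.read_camera(name)
    if fn: cv2.imwrite('pics/'+fn,p['image'][:,:,::-1])
    return p
def K(p):
    f=240/np.tan(np.radians(p['fov_y']/2)); return f,p['cx'],p['cy']
def proj(p,X):
    f,cx,cy=K(p); c=np.asarray(p['R'])@np.asarray(X)+np.asarray(p['t']); return np.array([cx+f*c[0]/c[2],cy+f*c[1]/c[2]])
def unproj(p,uv,z):
    f,cx,cy=K(p); R=np.asarray(p['R']);t=np.asarray(p['t'])
    d=R.T@np.array([(uv[0]-cx)/f,(uv[1]-cy)/f,1]); o=-R.T@t
    return o+d*(z-o[2])/d[2]
E
python3 - <<'E'
from h import *
s=env.get_state(); print(s['clock'],s['tool_pos'],s['eef_rot'])
a=snap('top','t0.png'); b=snap('side','s0.png')
for p in (a,b):
    print(p['fov_y'],p['cx'],p['cy'],(-np.array(p['R']).T@np.array(p['t'])).round(3), [k for k in p])
    for n in ['mount','knob','pad','gauge_top','lock_tip','post','plate1_c','jar_c','holder_c','dishes_c']:
        for d in env.look_for(p,n): print(n,np.round(d['at'],3),round(d['confidence'],2),proj(p,d['at']).round())
E
```

```text
pics
0.0 [0.24850925 0.59988278 0.19149295] [ 0.13728229  0.69372004 -0.13868398  0.69330572]
57.62825357510434 315.64618925766996 242.6796893156365 [ 0.35  -0.028  1.049] ['image', 'fov_y', 'cx', 'cy', 'R', 't', 'shot']
mount [ 0.583 -0.024  0.035] 0.77 [301. 218.]
knob [ 0.596 -0.025  0.047] 0.9 [301. 211.]
pad [ 0.59  -0.025  0.044] 0.59 [301. 214.]
gauge_top [ 0.621 -0.167  0.068] 0.5 [362. 198.]
lock_tip [ 0.489 -0.175  0.095] 0.6 [369. 253.]
post [ 0.585 -0.026  0.034] 0.56 [302. 217.]
post [0.559 0.102 0.05 ] 0.49 [247. 226.]
plate1_c [0.579 0.352 0.018] 0.75 [144. 221.]
jar_c [0.441 0.314 0.083] 0.68 [147. 276.]
holder_c [ 0.692 -0.345  0.013] 0.74 [430. 176.]
dishes_c [0.689 0.33  0.056] 0.74 [150. 172.]
55.54273280181427 312.1532263416093 242.40009592890243 [ 0.096 -0.813  0.812] ['image', 'fov_y', 'cx', 'cy', 'R', 't', 'shot']
mount [ 0.565 -0.075  0.033] 0.87 [335. 263.]
knob [ 0.584 -0.048  0.044] 0.91 [337. 252.]
pad [ 0.581 -0.047  0.042] 0.95 [335. 252.]
gauge_top [ 0.624 -0.177  0.056] 0.6 [377. 273.]
gauge_top [ 0.582 -0.045  0.041] 0.47 [335. 252.]
plate1_c [0.581 0.334 0.018] 0.54 [275. 189.]
jar_c [0.44  0.302 0.059] 0.96 [236. 194.]
holder_c [ 0.688 -0.361  0.016] 0.85 [445. 328.]
dishes_c [0.687 0.306 0.058] 0.6 [309. 175.]
```

```bash
python3 - <<'E'
import cv2
for f,(x0,y0,x1,y1) in dict(t0=(100,80,500,380),s0=(160,140,520,410)).items():
    i=cv2.imread(f'pics/{f}.png'); cv2.imwrite(f'pics/{f}c.png',cv2.resize(i[y0:y1,x0:x1],(800,600),interpolation=3))
E
```

```text
(no output)
```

View pics/t0.png

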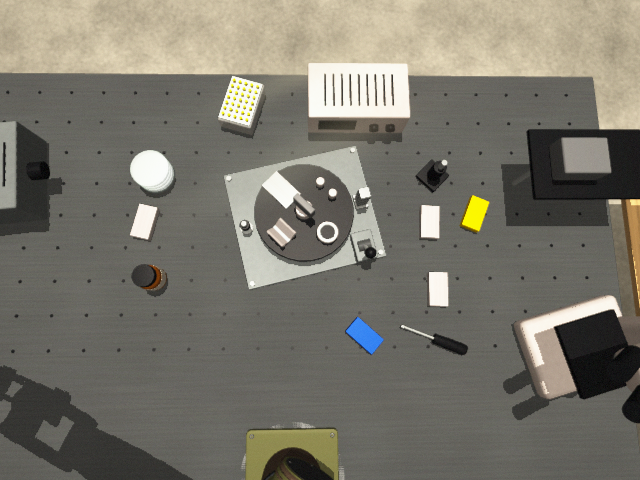

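View pics/t0c.png

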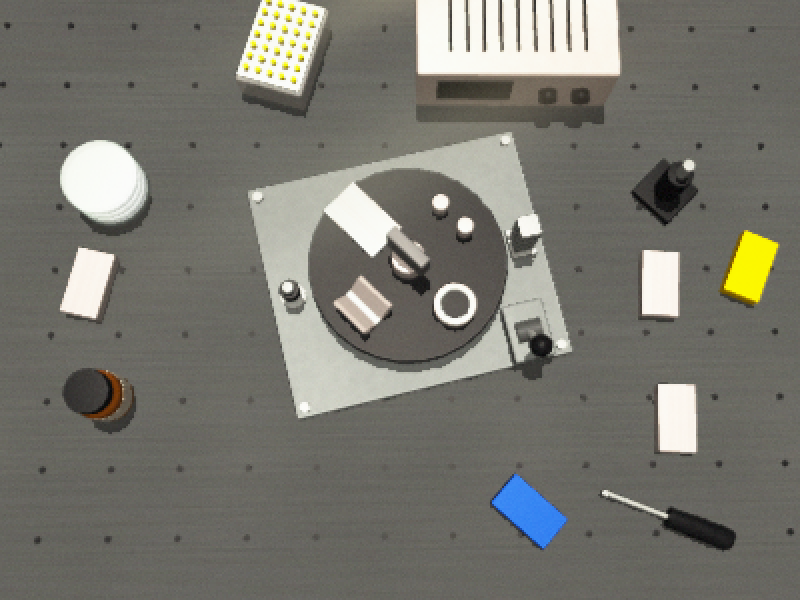

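View pics/s0c.png

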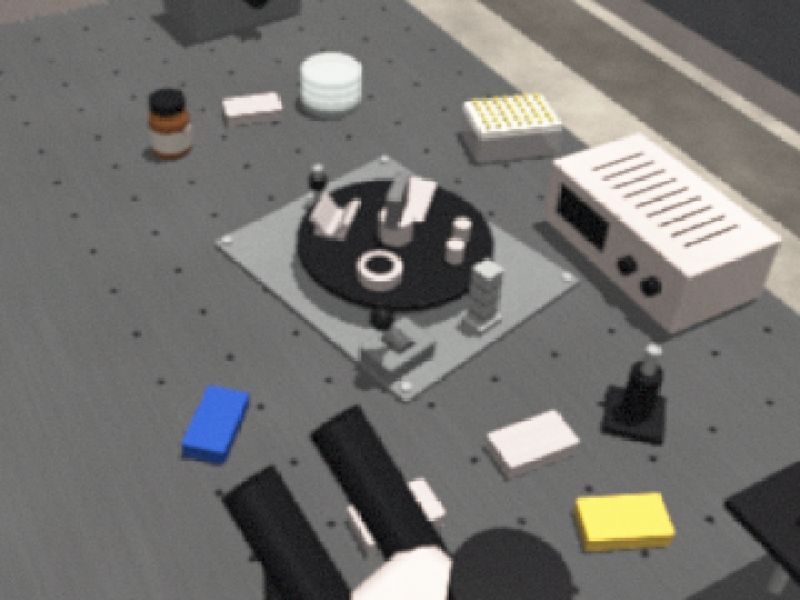

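```bash
cat >> h.py <<'E'
def plates(p,thr=170):
    im=p['image'].astype(int); out=[]
    m=((im.min(2)>thr)).astype(np.uint8)
    n,l,st,c=cv2.connectedComponentsWithStats(m)
    for i in range(1,n):
        if 250<st[i,4]<3000:
            pts=np.argwhere(l==i)[:,::-1]
            X=np.array([unproj(p,q,0.02)[:2] for q in pts])*1000
            r=cv2.minAreaRect(X.astype(np.float32)); (w,h)=r[1]; a=r[2] if w>h else r[2]+90
            out.append((c[i].round(1),np.round(r[0],1),np.round(r[1],1),round((a+90)%180-90,1), (X.mean(0)).round(1)))
    return out
E
python3 - <<'E'
from h import *
p=snap('top')
for o in plates(p): print(*o)
C=[(224.5,175.5),(356,146.5),(385.5,256),(249.5,289)]
W=np.array([unproj(p,c,.008)[:2] for c in C]); print(W.round(4)); m=W.mean(0); print('mount c',m)
for i in range(4): d=W[(i+1)%4]-W[i]; print(np.linalg.norm(d), np.degrees(np.arctan2(d[1],d[0])))
print('gauge top',unproj(p,(363,192),.09))
# disc fit
im=p['image'].max(2); 
s=env.get_state(); print(Rn.from_quat(s['eef_rot']).as_matrix().round(3), s['qpos'])
w=snap('wrist','w0.png'); print(w['fov_y'],w['cx'],w['cy'],np.array(w['mount']).round(3))
E
```

```text
[379.5  26.3] [1095.9 -233.3] [66.1 88.3] -17.1 [1100.1 -232.1]
[459.9  62.3] [1004.1 -447.5] [266.2 107.7] 77.8 [ 999.  -438.7]
[137.9  60.3] [1013.3  394.6] [263.3 100.3] 89.3 [997.1 388.7]
[203.9  62.1] [1009.5  218.3] [ 92.2 120.7] -89.5 [993.7 222.1]
[240.5 100.9] [888.1 127.1] [ 83.9 120.6] -16.1 [888. 127.]
[151.3 170.2] [705.1 339.1] [111.2  88.7] 44.8 [705.6 339.6]
[366.8 230.9] [ 554.6 -177. ] [140.1  66.9] 13.5 [ 553.2 -182.6]
[143.2 220.8] [579.7 351.9] [44.  78.9] -13.4 [579.4 351.9]
[429.6 221.1] [ 577.4 -336.4] [41.7 79. ] -3.2 [ 576.8 -336.7]
[438.2 288.3] [ 413.7 -348.2] [43.2 79.7] -3.0 [ 413.9 -348.5]
[563.4 320.8] [ 314.8 -667.5] [104. 241.] -74.3 [ 335.4 -642.6]
[[ 0.696   0.1642]
 [ 0.7723 -0.1635]
 [ 0.4933 -0.2281]
 [ 0.4162  0.0983]]
mount c [ 0.59448504 -0.03228353]
0.3364914031795239 -76.89584774312885
0.2863839730276129 -166.95132675287994
0.33538078003066557 103.2917611793188
0.2874832184049533 13.270592589961437
gauge top [ 0.62964467 -0.16609036  0.09      ]
[[ 0.     0.383  0.924]
 [ 0.     0.924 -0.383]
 [-1.     0.     0.   ]] [ 1.09540570e+00  1.23809062e-01  1.65027485e+00 -2.23711687e-07
  1.36747442e+00 -8.25832286e-02]
66.14112976438172 327.3813987936476 248.2449052414218 [[-0.002 -0.266  0.964 -0.192]
 [ 1.     0.     0.002 -0.   ]
 [-0.001  0.964  0.266 -0.075]
 [ 0.     0.     0.     1.   ]]
```

```bash
cat >> h.py <<'E'
M=np.array([.5945,-.0323]); YAW=.2286
def pad_meas(p):
    f=p['image'].astype(int); 
    # unwarp at z=.05 : 1 px = 0.5 mm about M
    g=np.arange(-300,301)*.0005
    mp=np.array([[proj(p,[M[0]-a,M[1]-b,.05]) for b in g] for a in g],dtype=np.float32)
    return cv2.remap(p['image'],mp[...,0],mp[...,1],1)
E
python3 - <<'E'
from h import *
p=snap('top'); u=pad_meas(p); cv2.imwrite('pics/u0.png',u[:,:,::-1])
m=(u.min(2)>150).astype(np.uint8)
n,l,st,c=cv2.connectedComponentsWithStats(m)
for i in range(1,n):
    if st[i,4]>500: 
        pts=np.argwhere(l==i)[:,::-1].astype(np.float32); r=cv2.minAreaRect(pts); print(np.round(r[0],1),np.round(r[1],1)/2,r[2], 'world',(M[0]-(r[0][1]-300)*.0005).round(4),(M[1]-(r[0][0]-300)*.0005).round(4))
E
```

```text
[300. 300.] [300. 300.] 90.0 world 0.5945 -0.0323
[374.4 149.7] [19.45 19.7 ] 26.56505012512207 world 0.6696 -0.0695
[433. 207.] [19. 19.] 90.0 world 0.641 -0.0988
[556.  402.5] [130.5  44. ] 90.0 world 0.5432 -0.1603
[277.1 307. ] [26.55  9.25] 39.559669494628906 world 0.591 -0.0208
[192.  398.9] [54.4  46.75] 44.012237548828125 world 0.545 0.0217
[405.5 396.5] [49.8  50.15] 39.80556869506836 world 0.5463 -0.085
```

View pics/u0.png

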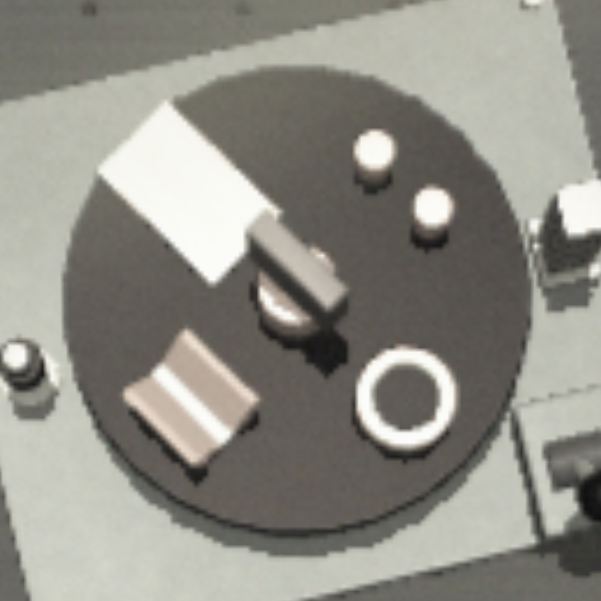

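```bash
cat >> h.py <<'E'
def yaw(): 
    R=Rn.from_quat(env.get_state()['eef_rot']).as_matrix(); return np.arctan2(R[1,1],R[0,1])
def plan(tx,ty,tz,tyaw_deg,n,settle=0):
    s=env.get_state(); p=np.array(s['tool_pos']); a=yaw(); R=Rn.from_quat(s['eef_rot']).as_matrix()
    print('t',round(s['clock'],2),'pos',p.round(4),'yaw',round(np.degrees(a),2),'tilt',R[2,0].round(4),'q6',round(s['qpos'][5],2),'w',round(s['gripper_width'],4),'F',np.round(s['ft_force'],1))
    T=np.array([tx,ty,tz]); d=(np.radians(tyaw_deg)-a+np.pi)%(2*np.pi)-np.pi
    rows=[];p0=p.copy();a0=a
    for i in range(1,n+1):
        w=p0+(T-p0)*i/n-p; yv=np.array([np.cos(a),np.sin(a),0]); zv=np.array([np.sin(a),-np.cos(a),0])
        sh=[float(round(v*1000*2)/2) for v in (-w[2],yv@w,zv@w)]
        sp=float(round(-(a0+d*i/n-a),3)); rows.append([sh,sp])
        p=p+np.array([0,0,-sh[0]])/1000+yv*sh[1]/1000+zv*sh[2]/1000; a=a-sp
    for i in range(0,n,8): print(rows[i:i+8])
E
python3 -c "
from h import *
plan(.5946,-.031,.2,135.8,20)"
```

```text
t 1.25 pos [0.2488 0.6005 0.1927] yaw 67.5 tilt -1.0 q6 -0.08 w 0.095 F [ 0.4  0.8 -0.3]
[[[-0.5, -22.5, 28.0], -0.06], [[0.0, -24.5, 26.5], -0.059], [[-0.5, -25.5, 25.5], -0.06], [[-0.5, -27.0, 23.5], -0.059], [[-0.5, -28.5, 22.0], -0.06], [[0.0, -30.0, 20.0], -0.06], [[-0.5, -31.0, 18.5], -0.059], [[-0.5, -32.0, 16.5], -0.06]]
[[[-0.5, -33.0, 14.5], -0.059], [[0.0, -33.5, 12.5], -0.06], [[-0.5, -34.5, 11.0], -0.06], [[-0.5, -35.0, 8.0], -0.059], [[0.0, -35.5, 6.5], -0.06], [[-0.5, -35.5, 4.5], -0.059], [[-0.5, -36.0, 2.0], -0.06], [[-0.5, -36.0, 0.0], -0.06]]
[[[0.0, -36.0, -2.0], -0.059], [[-0.5, -36.0, -4.5], -0.06], [[-0.5, -35.0, -6.5], -0.06], [[-0.5, -35.0, -8.5], -0.059]]
```

Emit:
apply_moves:
  rows:
    - [[0,-22.5,28],-0.06]
    - [[0,-24.5,26.5],-0.06]
    - [[-1,-25.5,25.5],-0.06]
    - [[0,-27,23.5],-0.06]
    - [[-1,-28.5,22],-0.06]
    - [[0,-30,20],-0.06]
    - [[-1,-31,18.5],-0.06]
    - [[0,-32,16.5],-0.06]
  hand: 60

```text
clock: 2.05
tool_pos: [0.388, 0.3468, 0.1961]
eef_rot: [-0.032, 0.706, 0.032, 0.707]
ft_force: [1.6, -0.0, -1.0]
gripper_width: 0.0571
```

Emit:
apply_moves:
  rows:
    - [[0,-33,14.5],-0.06]
    - [[-1,-33.5,12.5],-0.06]
    - [[0,-34.5,11],-0.06]
    - [[-1,-35,8],-0.06]
    - [[0,-35.5,6.5],-0.06]
    - [[-1,-35.5,4.5],-0.06]
    - [[0,-36,2],-0.06]
    - [[-1,-36,0],-0.06]

```text
clock: 2.85
tool_pos: [0.5274, 0.0948, 0.1999]
eef_rot: [-0.199, 0.678, 0.199, 0.679]
ft_force: [-0.0, 0.5, 1.1]
gripper_width: 0.0572
```

Emit:
apply_moves:
  rows:
    - [[0,-36,-2],-0.06]
    - [[0,-36,-4.5],-0.06]
    - [[0,-35,-6.5],-0.06]
    - [[0,-35,-8.5],-0.06]
    - [[0,0,0],0]
    - [[0,0,0],0]

```text
clock: 3.45
tool_pos: [0.5967, -0.03, 0.1995]
eef_rot: [-0.277, 0.651, 0.277, 0.65]
ft_force: [-0.0, -0.8, 0.2]
gripper_width: 0.0572
```

```bash
python3 -c "
from h import *
plan(.5946,-.031,.09,135.8,4)
w=snap('wrist','w1.png')
snap('top','t1.png')
"
```

```text
t 3.45 pos [ 0.5967 -0.03    0.1995] yaw 136.14 tilt -1.0 q6 -2.52 w 0.0572 F [-0.  -0.8  0.2]
[[[27.5, 0.0, -0.5], 0.001], [[27.5, 0.5, -0.5], 0.002], [[27.0, 0.0, -0.5], 0.001], [[27.5, 0.5, -0.5], 0.002]]
```

View pics/w1.png

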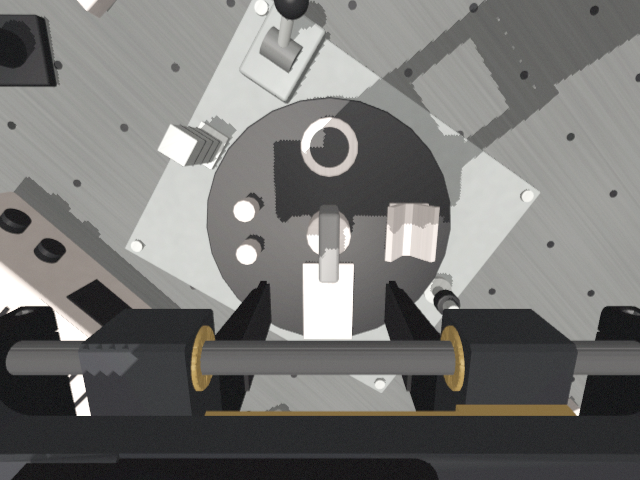

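The wrist view shows the knob bar at (328,243), on the jaw centre line between finger tips at (267,285) and (389,285). I'll go down and grip.

Emit:
apply_moves:
  rows:
    - [[27,0,-0.5],0]
    - [[27,0.5,-0.5],0]
    - [[27,0,-0.5],0]
    - [[27,0.5,0],0]
    - [[0,0,0],0]

```text
clock: 4.05
tool_pos: [0.5911, -0.0282, 0.0872]
eef_rot: [-0.277, 0.653, 0.28, 0.648]
ft_force: [0.8, 0.2, 0.4]
gripper_width: 0.0574
```

Emit:
apply_moves:
  rows:
    - [[0,0,0],0]
    - [[0,0,0],0]
    - [[0,0,0],0]
    - [[0,0,0],0]
    - [[0,0,0],0]
  hand: 0
  newtons: 20

```text
clock: 4.55
tool_pos: [0.5955, -0.0302, 0.0927]
eef_rot: [-0.278, 0.65, 0.277, 0.651]
ft_force: [-0.1, 0.8, -0.5]
gripper_width: 0.0223
```

```bash
python3 -c "
from h import *
plan(.5946,-.031,.091,13.1,16)
"
```

```text
t 4.55 pos [ 0.5955 -0.0302  0.0927] yaw 136.24 tilt -1.0 q6 -2.52 w 0.0223 F [-0.1  0.8 -0.5]
[[[0.0, 0.0, 0.0], 0.134], [[0.0, 0.0, 0.0], 0.135], [[0.5, 0.0, 0.0], 0.134], [[0.0, 0.0, -0.5], 0.134], [[0.0, 0.0, 0.0], 0.135], [[0.0, 0.0, 0.0], 0.134], [[0.0, 0.0, 0.0], 0.134], [[0.5, 0.0, 0.0], 0.135]]
[[[0.0, -0.5, 0.0], 0.134], [[0.0, 0.0, 0.0], 0.134], [[0.0, 0.0, 0.0], 0.135], [[0.5, 0.0, 0.0], 0.134], [[0.0, 0.0, 0.0], 0.134], [[0.0, 0.0, 0.0], 0.135], [[0.0, -0.5, 0.0], 0.134], [[0.0, 0.0, 0.0], 0.134]]
```

Emit:
apply_moves:
  rows:
    - [[0,0,0],0]
    - [[0,0,0],0]
    - [[0,0,0],0]

```text
clock: 4.85
tool_pos: [0.5955, -0.0303, 0.0923]
eef_rot: [-0.278, 0.65, 0.277, 0.651]
ft_force: [1.1, -0.1, 1.5]
gripper_width: 0.0156
```

Emit:
apply_moves:
  rows:
    - [[0,0,0],0.06]
    - [[0,0,0],0.12]
    - [[0,0,0],0.12]
    - [[0,0,0],0.12]
    - [[0,0,0],0.12]
    - [[0,0,0],0.12]
    - [[0,0,0],0.12]
    - [[0,0,0],0.12]

```text
clock: 5.65
tool_pos: [0.5949, -0.0289, 0.0922]
eef_rot: [0.035, 0.706, -0.034, 0.706]
ft_force: [-1.7, 4.3, 4.3]
gripper_width: 0.016
```

Emit:
apply_moves:
  rows:
    - [[0,0,0],0.12]
    - [[0,0,0],0.12]
    - [[0,0,0],0.12]
    - [[0,0,0],0.12]
    - [[0,0,0],0.12]
    - [[0,0,0],0.12]
    - [[0,0,0],0.12]
    - [[0,0,0],0]

```text
clock: 6.45
tool_pos: [0.5956, -0.0277, 0.0923]
eef_rot: [0.32, 0.631, -0.317, 0.631]
ft_force: [2.3, 7.1, 1.5]
gripper_width: 0.0159
```

```bash
python3 -c "
from h import *
plan(.5946,-.031,.091,13.1,4)
snap('top','t2.png'); snap('wrist','w2.png')
"
```

```text
t 6.45 pos [ 0.5956 -0.0277  0.0923] yaw 36.43 tilt -1.0 q6 -0.78 w 0.0159 F [2.3 7.1 1.5]
[[[0.5, -0.5, 0.5], 0.102], [[0.0, -1.0, 0.5], 0.102], [[0.5, -0.5, 0.5], 0.101], [[0.5, -0.5, 1.0], 0.102]]
```

View pics/w2.png

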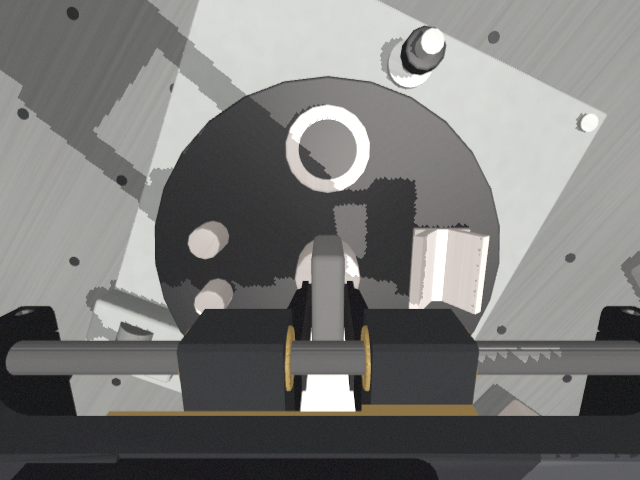

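Emit:
apply_moves:
  rows:
    - [[0,0,0],0.1]
    - [[0,0,0],0.1]
    - [[0,0,0],0.1]
    - [[0,0,0],0.1]
    - [[0,0,0],0]
    - [[0,0,0],0]
    - [[0,0,0],0]

```text
clock: 7.25
tool_pos: [0.5963, -0.0274, 0.0923]
eef_rot: [0.439, 0.556, -0.435, 0.556]
ft_force: [4.2, 7.6, 0.4]
gripper_width: 0.0159
```

```bash
python3 -c "
from h import *
plan(.5946,-.031,.091,13.1,4)
p=snap('top','t3.png'); cv2.imwrite('pics/u3.png',pad_meas(p)[:,:,::-1]); p=snap('wrist','w3.png'); 
"
```

```text
t 7.25 pos [ 0.5963 -0.0274  0.0923] yaw 13.63 tilt -1.0 q6 -0.38 w 0.0159 F [4.2 7.6 0.4]
[[[0.5, -0.5, 1.0], 0.002], [[0.0, -0.5, 0.5], 0.003], [[0.5, -1.0, 1.0], 0.002], [[0.5, -0.5, 0.5], 0.002]]
```

View pics/u3.png

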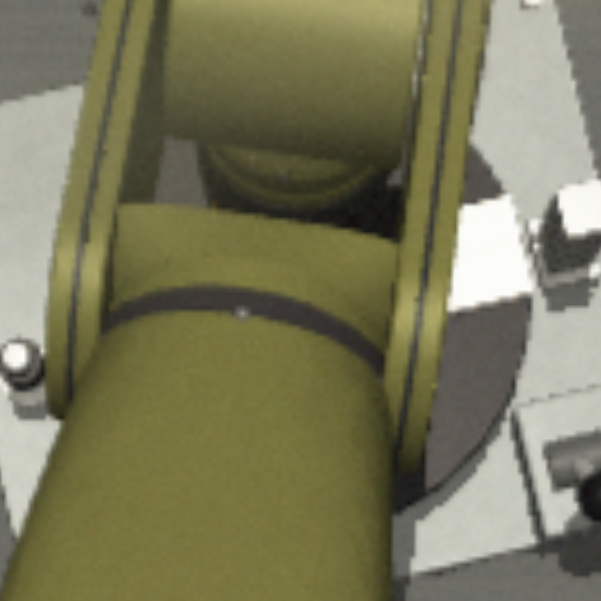

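View pics/w3.png

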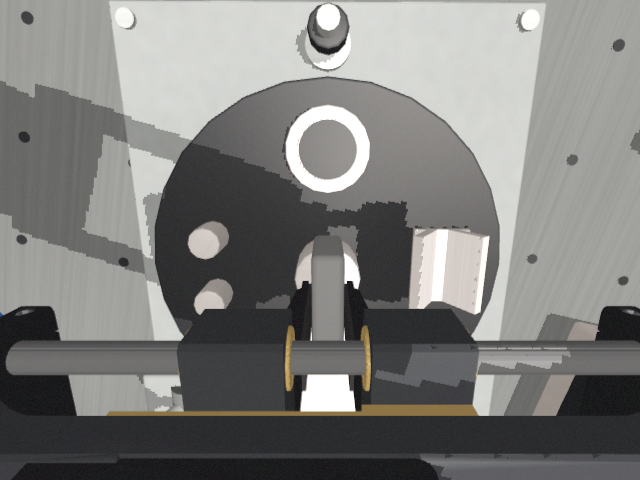

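Emit:
apply_moves:
  rows:
    - [[0,0,0],0]
    - [[0,0,0],0]
    - [[0,0,0],0]
    - [[0,0,0],0]
  hand: 50

```text
clock: 7.75
tool_pos: [0.5947, -0.0303, 0.0915]
eef_rot: [0.437, 0.556, -0.437, 0.556]
ft_force: [-0.3, 0.2, -0.3]
gripper_width: 0.0427
```

Emit:
apply_moves:
  rows:
    - [[-20,0,0],0]
    - [[-25,0,0],0]
    - [[-25,0,0],0]
    - [[-25,0,0],0]
    - [[0,0,0],0]

```text
clock: 8.25
tool_pos: [0.5974, -0.0306, 0.1915]
eef_rot: [0.439, 0.553, -0.436, 0.558]
ft_force: [0.8, -0.0, -0.0]
gripper_width: 0.0474
```

```bash
cat >> h.py <<'E'
A=np.array([.5960,-.0295]); Y=.2287
def mw(x,y): c,s=np.cos(Y),np.sin(Y); return A+np.array([c*x-s*y,s*x+c*y])
E
python3 -c "
from h import *
plan(*mw(-.179,-.120),.18,13.1,8)
w=snap('wrist','w4.png')
p=snap('top','t4.png'); cv2.imwrite('pics/u4.png',pad_meas(p)[:,:,::-1])
"
```

```text
t 8.25 pos [ 0.5974 -0.0306  0.1915] yaw 13.62 tilt -1.0 q6 -0.38 w 0.0474 F [ 0.8 -0.  -0. ]
[[[1.5, -22.5, 14.5], 0.001], [[1.5, -23.0, 15.0], 0.001], [[1.5, -22.5, 14.5], 0.001], [[1.0, -22.5, 14.5], 0.002], [[1.5, -22.5, 15.0], 0.001], [[1.5, -22.5, 14.5], 0.001], [[1.5, -22.5, 15.0], 0.001], [[1.5, -22.5, 14.5], 0.001]]
```

View pics/w4.png

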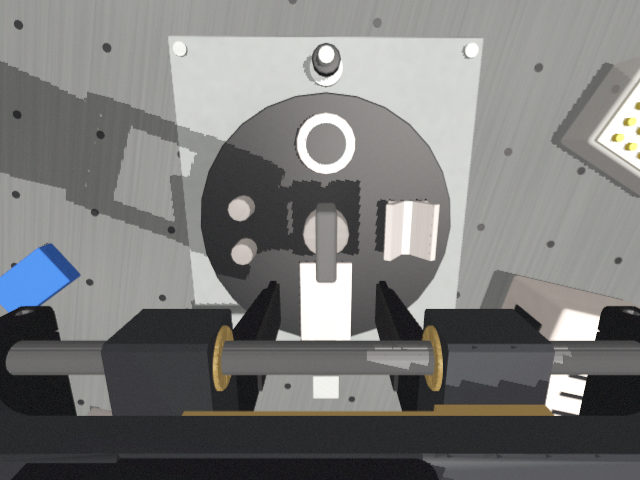

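The pad (326,300) lies in line with the gauge at (326,385), and the clamp post sits opposite it at (326,60). The knob is released. Next is the lever.

Emit:
apply_moves:
  rows:
    - [[1.5,-22.5,14.5],0]
    - [[1.5,-22.5,14.5],0]
    - [[1.5,-22.5,14.5],0]
    - [[1,-22.5,15],0]
    - [[1.5,-22.5,15],0]
    - [[1.5,-22.5,14.5],0]
    - [[1.5,-22.5,15],0.01]
    - [[1.5,-22.5,14.5],0]
  hand: 0

```text
clock: 9.15
tool_pos: [0.4456, -0.1866, 0.1727]
eef_rot: [0.44, 0.555, -0.44, 0.552]
ft_force: [-0.7, 0.6, 0.1]
gripper_width: 0.0003
```

Emit:
apply_moves:
  rows:
    - [[0,0,0],0]
    - [[0,0,0],0]
    - [[0,0,0],0]

```text
clock: 9.45
tool_pos: [0.4476, -0.1858, 0.1744]
eef_rot: [0.44, 0.554, -0.44, 0.553]
ft_force: [0.8, 0.4, 0.5]
gripper_width: 0.0003
```

```bash
python3 -c "
from h import *
plan(*mw(-.179,-.120),.072,13.1,4)
w=snap('wrist','w5.png')
p=snap('top')
for n in ['lock_tip']:
  for d in env.look_for(p,n)+env.look_for(w,n): print(d)
"
```

```text
t 9.45 pos [ 0.4476 -0.1858  0.1744] yaw 13.09 tilt -1.0 q6 -0.73 w 0.0003 F [0.8 0.4 0.5]
[[[25.5, 0.0, 0.5], -0.0], [[25.5, 0.5, 0.0], -0.0], [[26.0, 0.0, 0.5], -0.0], [[25.5, 0.5, 0.5], -0.0]]
{'at': [0.4888, -0.1774, 0.0898], 'confidence': 0.84}
```

View pics/w5.png

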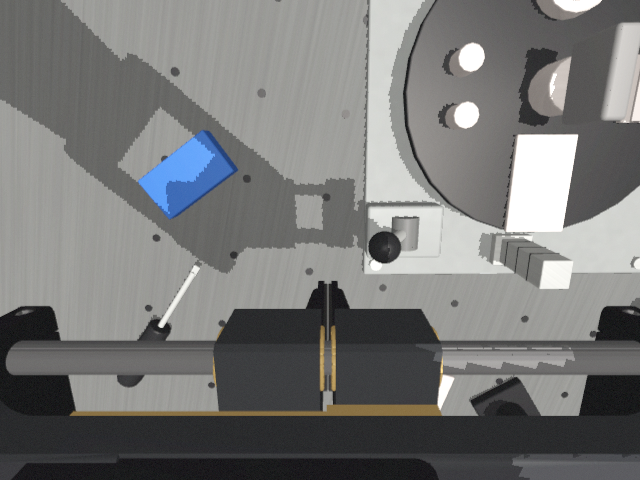

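Emit:
apply_moves:
  rows:
    - [[25,0,0],0]
    - [[25,0,0],0]
    - [[26,0,0.5],0]
    - [[26,0,0],0]
    - [[0,0,0],0]

```text
clock: 10.15
tool_pos: [0.4451, -0.185, 0.0693]
eef_rot: [0.439, 0.557, -0.44, 0.551]
ft_force: [-0.9, 0.1, -0.8]
gripper_width: 0.0003
```

Emit:
apply_moves:
  rows:
    - [[0,10,0],0]
    - [[0,10,0],0]
    - [[0,10,0],0]
    - [[0,10,0],0]
    - [[0,10,0],0]
    - [[0,10,0],0]
    - [[0,10,0],0]
    - [[0,3,0],0]

```text
clock: 10.95
tool_pos: [0.525, -0.1701, 0.0804]
eef_rot: [0.442, 0.551, -0.438, 0.557]
ft_force: [-1.2, 6.5, 20.3]
gripper_width: 0.0002
```

Emit:
apply_moves:
  rows:
    - [[0,0,0],0]
    - [[0,0,0],0]

```text
clock: 11.15
tool_pos: [0.5251, -0.17, 0.0804]
eef_rot: [0.442, 0.55, -0.437, 0.557]
ft_force: [1.1, 8.0, 20.4]
gripper_width: 0.0005
```

```bash
python3 -c "
from h import *
plan(*mw(-.106,-.120),.072,13.1,4)
w=snap('wrist','w6.png')
p=snap('top')
for n in ['lock_tip']:
  for d in env.look_for(p,n)+env.look_for(w,n): print(d)
print(mw(-.081,-.12))
"
```

```text
t 11.15 pos [ 0.5251 -0.17    0.0804] yaw 13.07 tilt -0.9999 q6 -0.64 w 0.0005 F [ 1.1  8.  20.4]
[[[2.0, -1.5, 0.0], -0.0], [[2.0, -1.0, -0.5], -0.0], [[2.5, -1.5, 0.0], -0.0], [[2.0, -1.0, -0.5], -0.001]]
{'at': [0.5152, -0.1616, 0.0948], 'confidence': 0.56}
[ 0.54431447 -0.16473907]
```

View pics/w6.png

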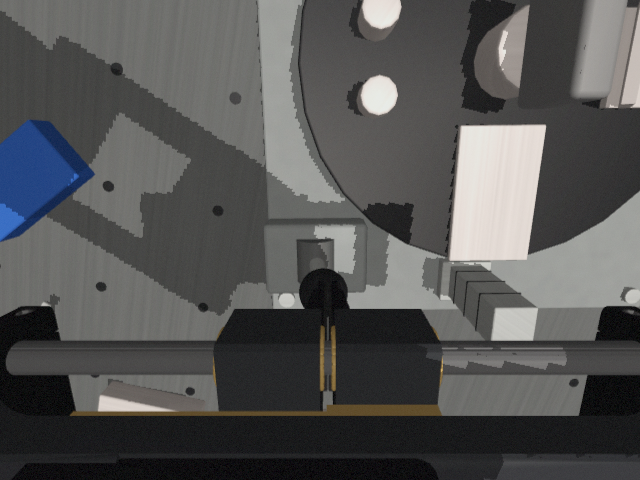

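Emit:
apply_moves:
  rows:
    - [[0,-10,0],0]
    - [[0,-15,0],0]
    - [[0,-15,0],0]
    - [[0,0,0],0]
    - [[0,0,0],0]

```text
clock: 11.85
tool_pos: [0.4797, -0.1795, 0.0729]
eef_rot: [0.44, 0.554, -0.44, 0.553]
ft_force: [-0.8, -0.1, -0.1]
gripper_width: 0.0006
```

```bash
python3 -c "
from h import *
plan(*mw(-.106,-.120),.072,13.1,4)
w=snap('wrist','w7.png')
p=snap('side','s7.png');t=snap('top','t7.png')
for d in env.look_for(t,'lock_tip')+env.look_for(w,'lock_tip'): print(d)
i=cv2.imread('pics/s7.png'); cv2.imwrite('pics/s7c.png',cv2.resize(i[220:340,280:440],(800,600),interpolation=3))
"
```

```text
t 11.85 pos [ 0.4797 -0.1795  0.0729] yaw 13.04 tilt -1.0 q6 -0.69 w 0.0006 F [-0.8 -0.1 -0.1]
[[[0.0, 10.5, 0.0], -0.0], [[0.5, 10.0, 0.0], -0.001], [[0.0, 10.5, 0.0], 0.0], [[0.5, 10.5, 0.5], -0.0]]
{'at': [0.4951, -0.1711, 0.0911], 'confidence': 0.64}
```

View pics/w7.png

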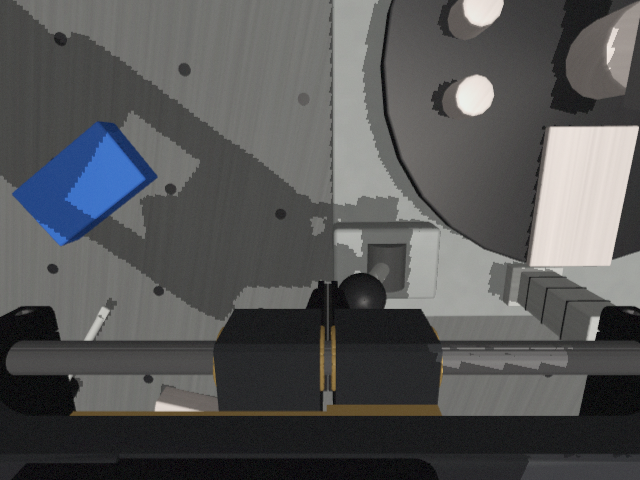

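View pics/s7c.png

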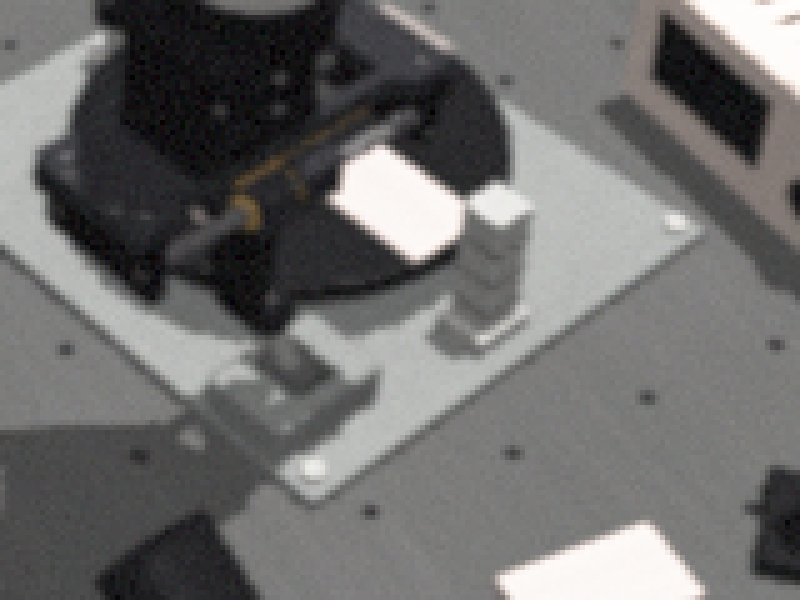

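The taper of the closed fingers presses the ball downward, so the lever didn't move over: the ball is still on the near side at wrist (362,293). I'll grip the ball instead, with the jaws along the pivot axis, and carry it over in an arc.

Emit:
apply_moves:
  rows:
    - [[-15,-10,0],0]
    - [[-30,0,0],0]
    - [[-30,0,0],0]
    - [[-25,0,0],0]
    - [[0,0,0],-0.14]
    - [[0,0,0],-0.14]
    - [[0,0,0],-0.14]
    - [[0,0,0],-0.14]
  hand: 60

```text
clock: 12.9
tool_pos: [0.4702, -0.1817, 0.1732]
eef_rot: [0.268, 0.654, -0.268, 0.654]
ft_force: [0.6, -0.2, 0.3]
gripper_width: 0.0553
```

Emit:
apply_moves:
  rows:
    - [[0,0,0],-0.14]
    - [[0,0,0],-0.14]
    - [[0,0,0],-0.14]
    - [[0,0,0],-0.14]
    - [[0,0,0],-0.14]
    - [[0,0,0],-0.14]
    - [[0,0,0],-0.14]
    - [[0,0,0],-0.03]

```text
clock: 13.7
tool_pos: [0.4702, -0.1817, 0.1731]
eef_rot: [-0.081, 0.703, 0.081, 0.702]
ft_force: [0.0, 0.4, -0.2]
gripper_width: 0.0567
```

Emit:
apply_moves:
  rows:
    - [[0,0,0],0]
    - [[0,0,0],0]

```text
clock: 13.9
tool_pos: [0.4701, -0.1818, 0.1732]
eef_rot: [-0.079, 0.703, 0.08, 0.703]
ft_force: [0.8, 0.3, -1.0]
gripper_width: 0.0571
```

```bash
cat >> h.py <<'E'
def wpose(w):
    s=env.get_state(); T=np.eye(4); T[:3,:3]=Rn.from_quat(s['eef_rot']).as_matrix(); T[:3,3]=s['tool_pos']
    C=np.linalg.inv(T@np.array(w['mount'])); w['R']=C[:3,:3]; w['t']=C[:3,3]; return w
E
python3 -c "
from h import *
plan(*mw(-.139,-.120),.072,103.1,4)
w=wpose(snap('wrist','w8.png')); print('shot ok')
t=snap('top','t8.png')
for nm,q in (('t',t),('w',w)):
  for d in env.look_for(q,'lock_tip'): print(nm,d)
print('exp px ball',proj(w,[*mw(-.139,-.12),.0827]), 'gauge',proj(w,[*mw(0,-.142),.09]),'ball radius px')
"
```

```text
t 13.9 pos [ 0.4701 -0.1818  0.1732] yaw 102.91 tilt -1.0 q6 -2.27 w 0.0571 F [ 0.8  0.3 -1. ]
[[[25.5, 0.0, 4.5], -0.001], [[25.0, 0.0, 4.5], -0.001], [[25.5, 0.0, 4.5], -0.0], [[25.0, 0.0, 4.5], -0.001]]
shot ok
w {'at': [0.4921, -0.1766, 0.0941], 'confidence': 0.87}
exp px ball [326.81123603 266.46742085] gauge [302.4704323  418.01168361] ball radius px
```

View pics/w8.png

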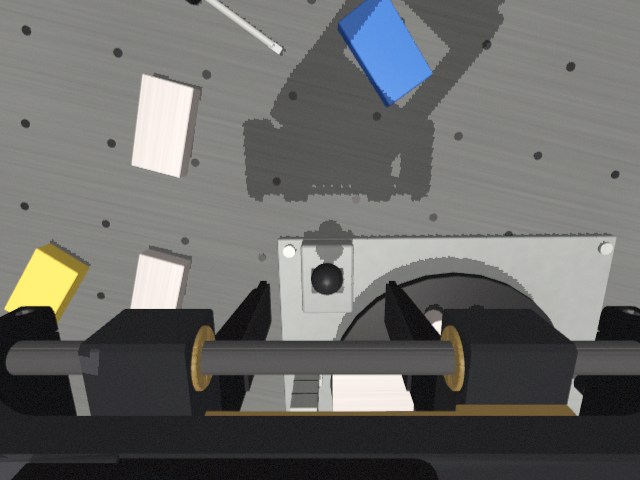

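```bash
python3 -c "
from h import *
w=wpose(snap('wrist'))
for th in (-.5,-.4,-.3,-.2,-.1): print(th,proj(w,[*mw(-.110+.06*np.sin(th),-.12),.03+.06*np.cos(th)]))
th=-.33
plan(*mw(-.110+.06*np.sin(th),-.120),.03+.06*np.cos(th)-.011,103.1,5)
"
```

```text
-0.5 [326.83880975 266.70268706]
-0.4 [326.85276955 274.11525194]
-0.3 [326.86701198 281.61095348]
-0.2 [326.8813098  289.06988419]
-0.1 [326.89543386 296.37257621]
t 14.15 pos [ 0.4701 -0.1818  0.1733] yaw 102.99 tilt -1.0 q6 -2.27 w 0.0572 F [ 0.1  0.4 -0.5]
[[[19.5, 0.0, 5.5], -0.0], [[19.5, 0.0, 5.5], -0.001], [[19.5, 0.0, 5.5], -0.0], [[19.5, 0.0, 5.5], -0.001], [[19.5, 0.0, 5.5], 0.0]]
```

Emit:
apply_moves:
  rows:
    - [[0,0,13],0]
    - [[0,0,14],0]
    - [[30,0,0],0]
    - [[30,0,0],0]
    - [[30,0,0],0]
    - [[7,0,0],0]
    - [[0,0,0],0]

```text
clock: 14.85
tool_pos: [0.4961, -0.175, 0.075]
eef_rot: [-0.08, 0.703, 0.081, 0.702]
ft_force: [-0.7, -0.6, 0.8]
gripper_width: 0.0573
```

Emit:
apply_moves:
  rows:
    - [[0,0,0],0]
    - [[0,0,0],0]
    - [[0,0,0],0]
    - [[0,0,0],0]
    - [[0,0,0],0]
    - [[0,0,0],0]
  hand: 0
  newtons: 10

```text
clock: 15.45
tool_pos: [0.4965, -0.1758, 0.0765]
eef_rot: [-0.08, 0.702, 0.08, 0.703]
ft_force: [0.2, 0.5, -0.8]
gripper_width: 0.0146
```

```bash
python3 -c "
from h import *
plan(*mw(-.081,-.120),.0717,103.1,5)
th=np.linspace(-.33,.5,9); print(np.diff(60*np.sin(th)).round(1),-np.diff(60*np.cos(th)).round(1))
"
```

```text
t 15.45 pos [ 0.4965 -0.1758  0.0765] yaw 103.01 tilt -1.0 q6 -2.24 w 0.0146 F [ 0.2  0.5 -0.8]
[[[1.0, 0.0, 10.0], -0.0], [[1.0, 0.0, 9.5], -0.001], [[1.0, 0.0, 10.0], 0.0], [[1.0, 0.0, 10.0], -0.0], [[1.0, 0.0, 9.5], -0.001]]
[6.  6.1 6.2 6.2 6.2 6.  5.9 5.6] [-1.7 -1.1 -0.4  0.2  0.8  1.5  2.1  2.7]
```

```bash
python3 -c "
from h import *
w=wpose(snap('wrist','w9.png')); print(env.get_state()['gripper_width'])
for th in (-.5,-.4,-.3,-.2,-.1): print(th,proj(w,[*mw(-.110+.06*np.sin(th),-.12),.03+.06*np.cos(th)]))
"
```

```text
0.010434478850876536
-0.5 [326.9556789  275.94770536]
-0.4 [326.97220481 287.22463575]
-0.3 [326.98870229 298.61793915]
-0.2 [327.0048548 309.9100218]
-0.1 [327.02035419 320.88517509]
```

View pics/w9.png

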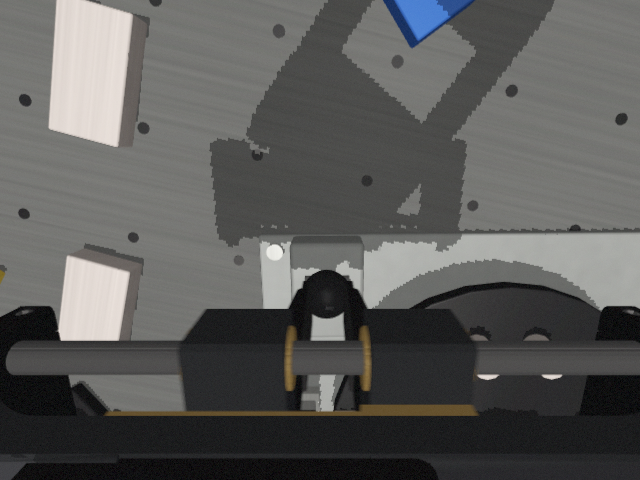

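Width 10.4 mm means the jaws hold the rod just under the ball, which sits at (326,294). That grip still serves for the carry, so I'll drive the arc with it.

Emit:
apply_moves:
  rows:
    - [[0,0,0],0]
    - [[-1.5,0,6],0]
    - [[-1,0,6],0]
    - [[-0.5,0,6],0]
    - [[0,0,6],0]
  newtons: 20

```text
clock: 16.0
tool_pos: [0.5213, -0.1704, 0.081]
eef_rot: [-0.08, 0.702, 0.08, 0.703]
ft_force: [-0.6, -0.3, 7.4]
gripper_width: 0.0004
```

```bash
python3 -c "
from h import *
plan(*mw(-.081,-.120),.0717,103.1,5)
w=wpose(snap('wrist','w10.png')); print(env.get_state()['gripper_width'])
for th in (-.5,-.4,-.3,-.2,-.1,0,.1): print(th,proj(w,[*mw(-.110+.06*np.sin(th),-.12),.03+.06*np.cos(th)]))
"
```

```text
t 16.0 pos [ 0.5213 -0.1704  0.081 ] yaw 103.01 tilt -1.0 q6 -2.21 w 0.0004 F [-0.6 -0.3  7.4]
[[[2.0, 0.0, 4.5], -0.0], [[1.5, 0.0, 5.0], -0.001], [[2.0, 0.0, 4.5], 0.0], [[2.0, 0.5, 5.0], -0.0], [[2.0, 0.0, 4.5], -0.001]]
0.0005124349821313759
-0.5 [327.8213109  225.79829052]
-0.4 [327.83714149 236.95986859]
-0.3 [327.85110656 248.38852758]
-0.2 [327.86292336 259.86561396]
-0.1 [327.87236926 271.17019824]
0 [327.87929114 282.08873654]
0.1 [327.88361015 292.42406759]
```

View pics/w10.png

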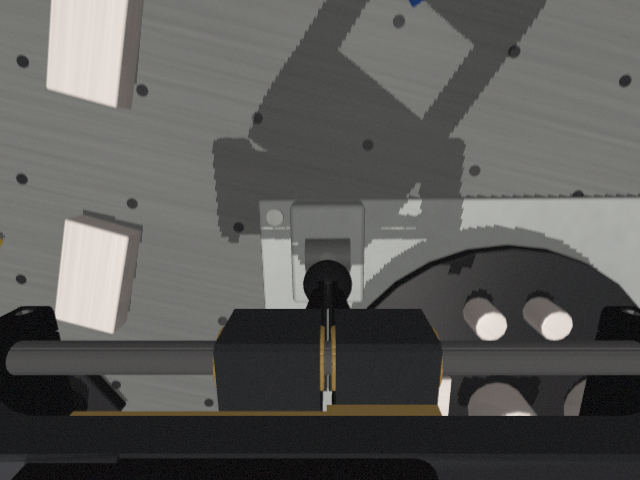

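```bash
python3 -c "
from h import *
print(env.tips_ahead)
w=wpose(snap('wrist')); s=env.get_state(); P=np.array(s['tool_pos'])
for dz in (-.008,0,.011,.02,.03,.04): print(dz,proj(w,P+[0,0,dz]))
i=w['image'][220:340,250:410,::-1].astype(float); i=np.clip((i/255)**.5*255,0,255).astype('uint8'); cv2.imwrite('pics/w10c.png',cv2.resize(i,(800,600),interpolation=2))
t=snap('side'); i=t['image'][220:320,280:413,::-1].astype(float); i=np.clip((i/255)**.5*255,0,255).astype('uint8'); cv2.imwrite('pics/s10c.png',cv2.resize(i,(800,600),interpolation=2))
"
```

```text
0.008
-0.008 [327.24682214 281.55300983]
0 [327.25413529 286.69910119]
0.011 [327.26513729 294.44095474]
0.02 [327.27507236 301.43203586]
0.03 [327.28725827 310.00697259]
0.04 [327.30085399 319.57397117]
```

View pics/w10c.png

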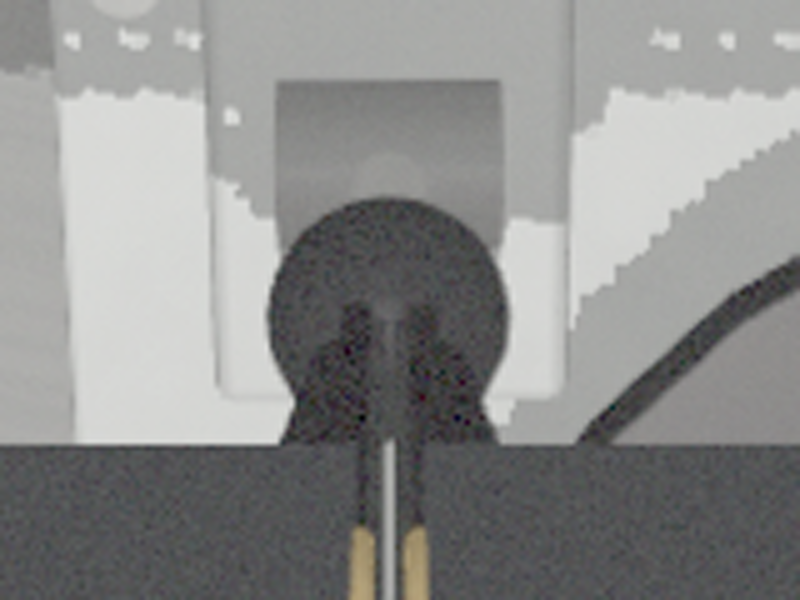

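View pics/s10c.png

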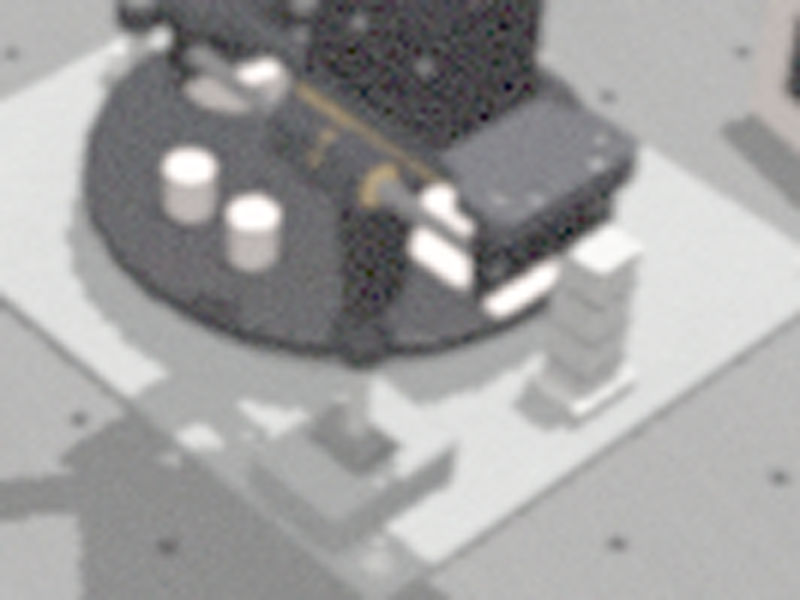

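```bash
python3 -c "
from h import *
w=wpose(snap('wrist'))
for x in (-.145,-.135,-.11,-.085,-.075): print(x,proj(w,[*mw(x,-.12),.033]))
print(proj(w,[*mw(-.145,-.17),.008]),'plate corner')
print(proj(w,[*mw(-.135,-.16),.011]),'screw?')
"
```

```text
-0.145 [327.68689551 200.5475637 ]
-0.135 [327.6963355  215.69425635]
-0.11 [327.7190387  252.12207803]
-0.085 [327.74054203 286.62467995]
-0.075 [327.74882848 299.92048906]
[257.85422118 195.50774714] plate corner
[271.78837658 210.03670534] screw?
```

The finger tips have worked into the ball from above, with the lever about upright (ball at 327,284). I'll lift straight off, then come in lower behind it with closed fingers and push with their flat sides.

Emit:
apply_moves:
  rows:
    - [[-20,0,0],0]
    - [[-30,0,0],0]
    - [[-20,0,0],0]
    - [[0,0,-25],0]
    - [[0,0,-25],0]
    - [[0,0,0],0]
    - [[0,0,0],0]

```text
clock: 16.9
tool_pos: [0.4712, -0.1814, 0.1491]
eef_rot: [-0.08, 0.702, 0.08, 0.703]
ft_force: [0.5, -0.2, -0.0]
gripper_width: 0.0005
```

```bash
python3 -c "
from h import *
plan(*mw(-.152,-.120),.060,103.1,5)
w=wpose(snap('wrist','w11.png')); print(env.get_state()['gripper_width'])
for th in (-.5,-.4,-.3,-.2,-.1,0,.1,.2): print(th,proj(w,[*mw(-.110+.06*np.sin(th),-.12),.03+.06*np.cos(th)]))
"
```

```text
t 16.9 pos [ 0.4712 -0.1814  0.1491] yaw 102.99 tilt -1.0 q6 -2.27 w 0.0005 F [ 0.5 -0.2 -0. ]
[[[18.0, 0.0, 1.0], -0.0], [[17.5, 0.0, 0.5], -0.001], [[18.0, 0.0, 1.0], -0.0], [[17.5, -0.5, 0.5], -0.001], [[18.0, 0.0, 1.0], 0.0]]
0.0007725584142413173
-0.5 [326.70365021 275.01949639]
-0.4 [326.71624849 283.10922192]
-0.3 [326.72905507 291.27297435]
-0.2 [326.74185874 299.37580598]
-0.1 [326.75444765 307.28373301]
0 [326.7666166 314.8683256]
0.1 [326.77817384 322.01094974]
0.2 [326.78894699 328.60637307]
```

View pics/w11.png

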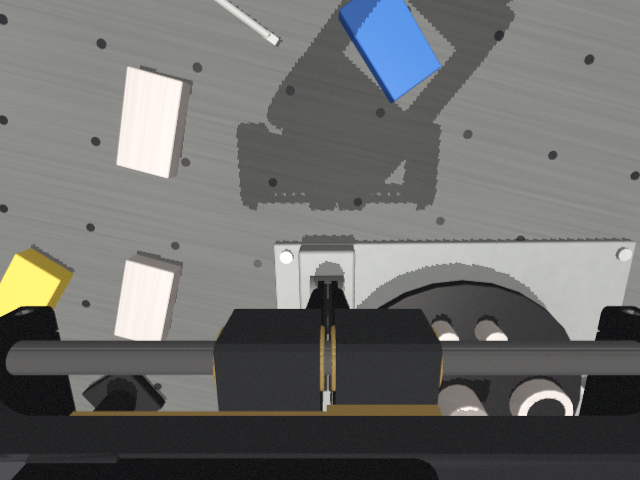

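Emit:
apply_moves:
  rows:
    - [[25,0,0],0]
    - [[25,0,0],0]
    - [[25,0,0],0]
    - [[14,0,0],0]
    - [[0,0,0],0]

```text
clock: 17.45
tool_pos: [0.4698, -0.1804, 0.0577]
eef_rot: [-0.079, 0.704, 0.081, 0.701]
ft_force: [0.7, 0.9, -0.3]
gripper_width: 0.0007
```

Emit:
apply_moves:
  rows:
    - [[0,0,8],0]
    - [[0,0,8],0]
    - [[0,0,7],0]
    - [[0,0,6],0]
    - [[0,0,6],0]
    - [[0,0,6],0]
    - [[0,0,5],0]
    - [[0,0,0],0]

```text
clock: 18.25
tool_pos: [0.5164, -0.171, 0.0601]
eef_rot: [-0.08, 0.702, 0.08, 0.703]
ft_force: [0.8, -0.6, 0.6]
gripper_width: 0.0005
```

```bash
python3 -c "
from h import *
plan(*mw(-.106,-.120),.060,103.1,1)
w=wpose(snap('wrist','w12.png'))
for th in (-.2,-.1,0,.1,.2,.3,.4,.5): print(th,proj(w,[*mw(-.110+.06*np.sin(th),-.12),.03+.06*np.cos(th)]))
t=snap('top','t12.png'); s=snap('side','s12.png')
for q in (t,s):
  for d in env.look_for(q,'lock_tip'): print(d)
"
```

```text
t 18.25 pos [ 0.5164 -0.171   0.0601] yaw 103.03 tilt -1.0 q6 -2.22 w 0.0005 F [ 0.8 -0.6  0.6]
[[[0.0, -0.5, 3.5], -0.001]]
-0.2 [326.66200923 285.15849782]
-0.1 [326.67813675 297.56343299]
0 [326.6937258  309.44601047]
0.1 [326.70848121 320.58370351]
0.2 [326.72214502 330.78543479]
0.3 [326.7345053  339.89779526]
0.4 [326.74540102 347.80820773]
0.5 [326.75472322 354.44513567]
{'at': [0.4406, 0.3129, 0.0847], 'confidence': 0.44}
{'at': [0.5369, -0.1725, 0.0823], 'confidence': 0.41}
```

View pics/w12.png

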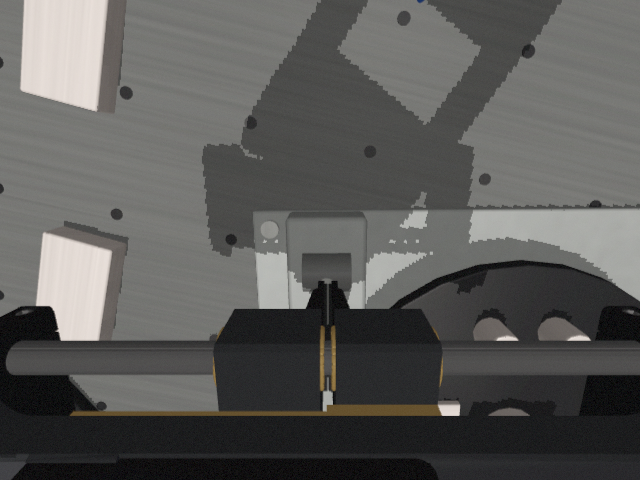

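Emit:
apply_moves:
  rows:
    - [[0,0,3],0]
    - [[0,0,3],0]
    - [[0,0,0],0]
    - [[0,0,0],0]

```text
clock: 18.9
tool_pos: [0.5216, -0.1698, 0.0601]
eef_rot: [-0.08, 0.703, 0.08, 0.702]
ft_force: [-0.9, 1.0, -1.2]
gripper_width: 0.0006
```

Emit:
apply_moves:
  rows:
    - [[0,0,-10],0]
    - [[0,0,-20],0]
    - [[-30,0,-10],0]
    - [[-30,0,0],0]
    - [[-30,0,0],0]
    - [[0,0,-20],0]
    - [[0,0,-30],0]
    - [[0,0,0],0]

```text
clock: 19.7
tool_pos: [0.432, -0.1905, 0.1505]
eef_rot: [-0.08, 0.702, 0.079, 0.703]
ft_force: [0.8, 0.8, -0.5]
gripper_width: 0.0003
```

```bash
python3 -c "
from h import *
plan(.414,-.348,.15,87,8)
w=wpose(snap('wrist','w13.png'))
for th in (0,.1,.2,.3,.4,.5): print(th,proj(w,[*mw(-.110+.06*np.sin(th),-.12),.03+.06*np.cos(th)]))
t=snap('top','t13.png'); s=snap('side','s13.png')
print('side')
for th in (0,.2,.3,.4,.5): print(th,proj(s,[*mw(-.110+.06*np.sin(th),-.12),.03+.06*np.cos(th)]))
for q in (t,s,w):
  for d in env.look_for(q,'lock_tip'): print(d)
i=s['image'][220:320,280:413,::-1].astype(float); i=np.clip((i/255)**.5*255,0,255).astype('uint8'); cv2.imwrite('pics/s13c.png',cv2.resize(i,(800,600),interpolation=2))
"
```

```text
t 19.7 pos [ 0.432  -0.1905  0.1505] yaw 102.92 tilt -1.0 q6 -2.32 w 0.0003 F [ 0.8  0.8 -0.5]
[[[0.0, -18.5, -6.5], 0.035], [[0.0, -19.0, -6.0], 0.034], [[0.0, -19.0, -5.5], 0.035], [[0.5, -19.5, -4.5], 0.035], [[0.0, -19.5, -4.0], 0.035], [[0.0, -19.5, -3.0], 0.034], [[0.0, -19.5, -2.5], 0.035], [[0.0, -20.0, -2.0], 0.035]]
0 [327.23997529 360.36154735]
0.1 [327.26069865 366.90388522]
0.2 [327.28030765 372.8434489 ]
0.3 [327.29852757 378.10366398]
0.4 [327.3151257  382.62572889]
0.5 [327.32991514 386.36901089]
side
0 [338.86835118 275.95149809]
0.2 [342.57097497 274.03758811]
0.3 [344.33626398 273.39715602]
0.4 [346.01945168 272.97466258]
0.5 [347.60360582 272.77203994]
{'at': [0.6901, 0.3284, 0.0573], 'confidence': 0.2}
{'at': [0.579, 0.336, 0.019], 'confidence': 0.54}
{'at': [0.541, -0.172, 0.0847], 'confidence': 0.48}
{'at': [0.5361, -0.0094, 0.0421], 'confidence': 0.7}
{'at': [0.5403, -0.1686, 0.0931], 'confidence': 0.44}
```

View pics/s13c.png

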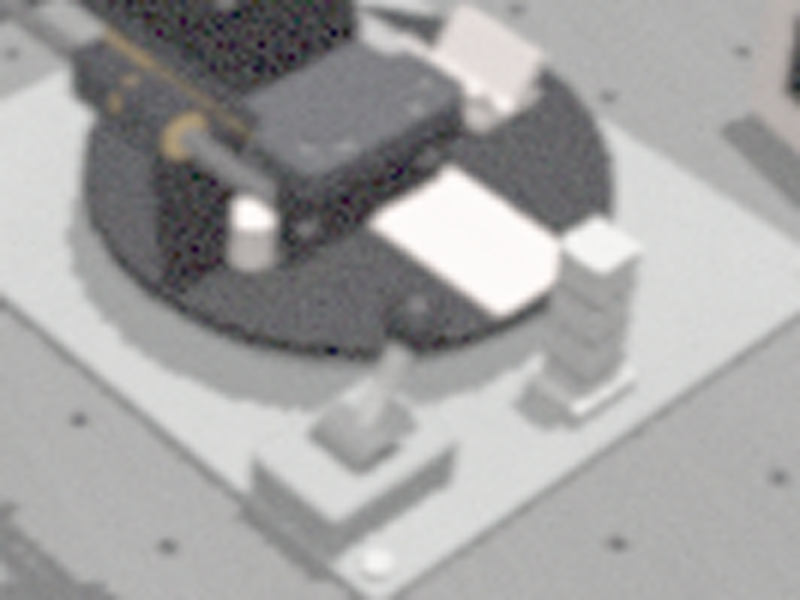

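View pics/w13.png

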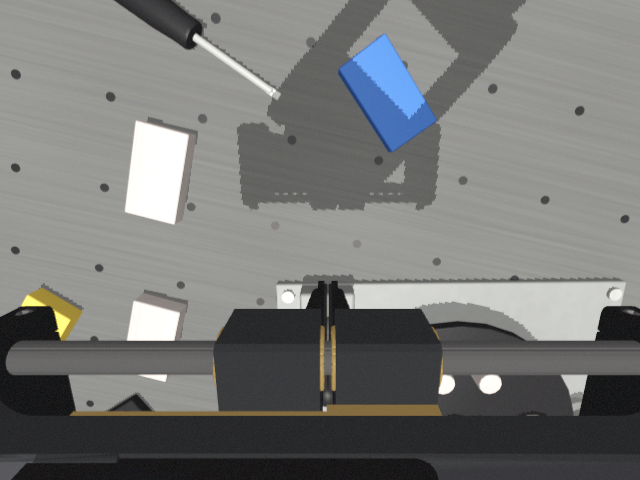

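The ball is at side (349,272), which fits lock at about 1.0. The three spacer plates are the white ones, at wrist (160,173) and (157,335) and on the left by the jar. Yellow (50,310) and blue (388,92) are the look-alikes. Measuring the near white one now.

```bash
python3 - <<'E'
from h import *
w=wpose(snap('wrist'))
def wp(w,thr=190):
    im=w['image'].astype(int); m=(im.min(2)>thr).astype(np.uint8)
    n,l,st,c=cv2.connectedComponentsWithStats(m)
    for i in range(1,n):
        if st[i,4]>2000:
            X=np.array([unproj(w,q,.02)[:2] for q in np.argwhere(l==i)[:,::-1]])*1000
            r=cv2.minAreaRect(X.astype(np.float32)); a=r[2] if r[1][0]>r[1][1] else r[2]+90
            print(c[i].round(),np.round(r[0],1),np.round(r[1],1),round((a+90)%180-90,1))
wp(w)
open('h.py','a').write('''
def wp(w,thr=190,z=.02):
    im=w['image'].astype(int); m=(im.min(2)>thr).astype(np.uint8)
    n,l,st,c=cv2.connectedComponentsWithStats(m)
    for i in range(1,n):
        if st[i,4]>1500:
            X=np.array([unproj(w,q,z)[:2] for q in np.argwhere(l==i)[:,::-1]])*1000
            r=cv2.minAreaRect(X.astype(np.float32)); a=r[2] if r[1][0]>r[1][1] else r[2]+90
            print(c[i].round(),np.round(r[0],1),np.round(r[1],1),round((a+90)%180-90,1))
''')
s=w['image'][100:260,80:280,::-1]; cv2.imwrite('pics/w13c.png',cv2.resize(s,(800,600)))
E
```

```text
[155. 168.] [ 413.8 -345.9] [44.3 79.3] -2.0
[508. 301.] [474.2 -25.5] [ 61.1 253.7] -76.6
```

View pics/w13c.png

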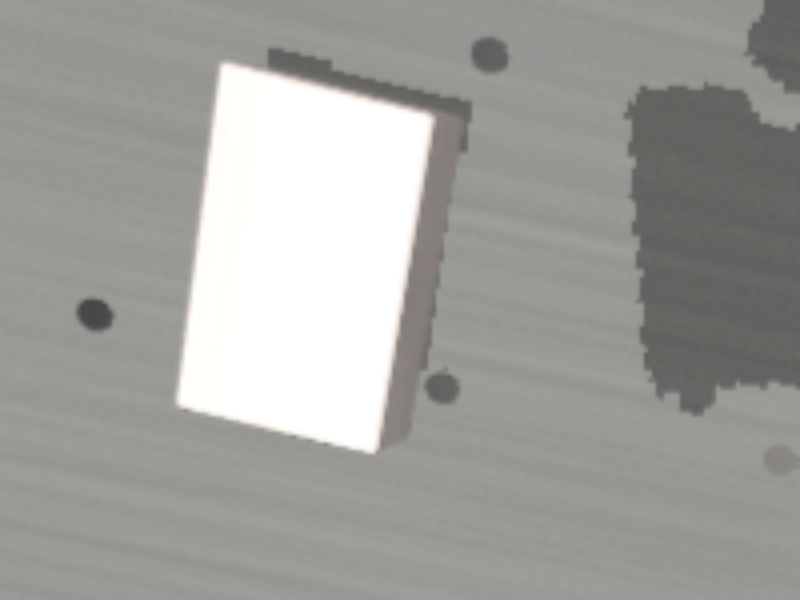

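```bash
python3 -c "
from h import *
plan(.4142,-.3463,.10,87.5,8)"
```

```text
t 20.05 pos [ 0.4345 -0.19    0.1502] yaw 103.05 tilt -1.0 q6 -2.32 w 0.0004 F [ 0.4 -1.2  0.6]
[[[6.5, -18.5, -7.0], 0.034], [[6.0, -18.5, -6.0], 0.034], [[6.5, -19.0, -6.0], 0.034], [[6.0, -19.0, -4.5], 0.034], [[6.5, -19.5, -4.5], 0.034], [[6.0, -19.0, -3.5], 0.034], [[6.5, -19.5, -3.0], 0.033], [[6.0, -19.5, -2.5], 0.034]]
```

Emit:
apply_moves:
  rows:
    - [[6.5,-18.5,-7],0.034]
    - [[6,-18.5,-6],0.034]
    - [[6.5,-19,-6],0.034]
    - [[6,-19,-4.5],0.034]
    - [[6.5,-19.5,-4.5],0.034]
    - [[6,-19,-3.5],0.034]
    - [[6.5,-19.5,-3],0.034]
    - [[6,-19.5,-2.5],0.034]
  hand: 80

```text
clock: 20.85
tool_pos: [0.4139, -0.347, 0.0996]
eef_rot: [0.016, 0.707, -0.016, 0.707]
ft_force: [-0.5, -0.0, -0.6]
gripper_width: 0.0591
```

Emit:
apply_moves:
  rows:
    - [[0,0,0],0]
    - [[0,0,0],0]

```text
clock: 21.05
tool_pos: [0.4137, -0.3462, 0.0999]
eef_rot: [0.016, 0.707, -0.016, 0.707]
ft_force: [0.0, -0.5, 0.5]
gripper_width: 0.0736
```

```bash
python3 -c "
from h import *
plan(.4142,-.3463,.012,87.5,5)
w=wpose(snap('wrist','w14.png')); wp(w)
q=env.get_state()['tool_pos']; P=np.array(q); print([proj(w,[.4142+a*.04,-.3463+b*.0225,.02]).round() for a in(-1,1) for b in (-1,1)])"
```

```text
t 21.05 pos [ 0.4137 -0.3462  0.0999] yaw 87.41 tilt -1.0 q6 -2.32 w 0.0736 F [ 0.  -0.5  0.5]
[[[17.5, 0.0, 0.0], -0.0], [[17.5, 0.0, 0.0], -0.001], [[17.5, 0.0, 0.5], 0.0], [[18.0, 0.0, 0.0], -0.0], [[17.5, 0.0, 0.0], -0.0]]
[ 17. 123.] [ 310.  -551.7] [33.8 84.9] -15.8
[327. 247.] [ 414.5 -346.7] [44.3 78.7] -1.4
[array([294., 198.]), array([355., 195.]), array([301., 298.]), array([357., 296.])]
```

View pics/w14.png

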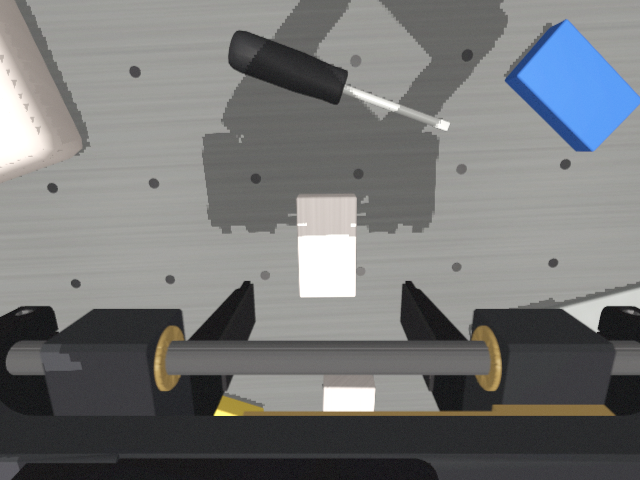

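Emit:
apply_moves:
  rows:
    - [[25,0,0],0]
    - [[25,0,0.5],0]
    - [[18,0,0],0]
    - [[10,0,0],0]
    - [[6,0,0],0]
    - [[4,0,0],0]
    - [[0,0,0],0]

```text
clock: 21.8
tool_pos: [0.4144, -0.3463, 0.0126]
eef_rot: [0.016, 0.707, -0.016, 0.707]
ft_force: [0.1, -0.1, 0.1]
gripper_width: 0.0765
```

Emit:
apply_moves:
  rows:
    - [[0,0,0],0]
    - [[0,0,0],0]
    - [[0,0,0],0]
    - [[0,0,0],0]
    - [[0,0,0],0]
  hand: 0
  newtons: 30

```text
clock: 22.3
tool_pos: [0.4142, -0.3463, 0.0124]
eef_rot: [0.016, 0.707, -0.016, 0.707]
ft_force: [0.1, 0.6, 0.6]
gripper_width: 0.0415
```

Emit:
apply_moves:
  rows:
    - [[0,0,0],0]
    - [[-5,0,0],0]
    - [[-15,0,0],0]
    - [[-30,0,0],0]
    - [[-35,0,0],0]
    - [[-35,0,0],0]
    - [[-20,0,0],0]
    - [[0,0,0],0]

```text
clock: 23.1
tool_pos: [0.4163, -0.3483, 0.158]
eef_rot: [0.013, 0.705, -0.018, 0.709]
ft_force: [0.7, 0.3, -0.1]
gripper_width: 0.0006
```

```bash
python3 -c "
from h import *
print(mw(0,-.075))
plan(*mw(0,-.075),.15,13.1,14)
w=wpose(snap('wrist','w15.png'))"
```

```text
[ 0.61300337 -0.10254715]
t 23.1 pos [ 0.4163 -0.3483  0.158 ] yaw 87.44 tilt -1.0 q6 -2.32 w 0.0006 F [ 0.7  0.3 -0.1]
[[[0.5, 18.0, 13.5], 0.093], [[0.5, 19.5, 11.5], 0.092], [[0.5, 20.0, 9.5], 0.093], [[1.0, 21.5, 7.5], 0.093], [[0.5, 21.5, 6.0], 0.092], [[0.5, 22.0, 3.5], 0.093], [[0.5, 22.5, 2.0], 0.093], [[0.5, 22.5, -0.5], 0.092]]
[[[0.5, 22.5, -2.5], 0.093], [[0.5, 22.0, -4.5], 0.093], [[1.0, 21.5, -6.5], 0.092], [[0.5, 21.0, -8.5], 0.093], [[0.5, 19.5, -10.5], 0.093], [[0.5, 19.0, -12.5], 0.092]]
```

View pics/w15.png

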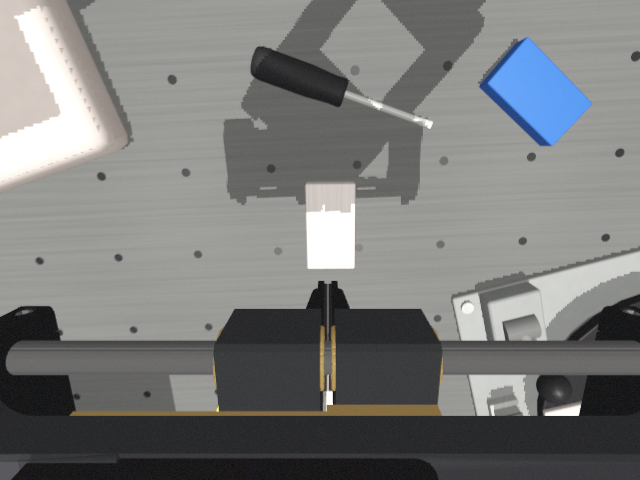

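The jaws closed above the plate (41 mm, less than the 45 mm plate). The finger spacing in the wrist view and the contact with the ball's top agree that the real tips are about 30 mm shorter than stated, roughly 22 mm behind the reported TCP. I'll use that and check for plate shift.

```bash
python3 -c "
from h import *
w=wpose(snap('wrist')); wp(w,165)
p=snap('top')
for o in plates(p): print(*o)
plan(.4145,-.3467,.06,88,3)
"
```

```text
[39. 98.] [ 299.1 -567.6] [ 85.7 152.7] -15.9
[329. 228.] [ 411.8 -345.1] [44.6 79. ] -1.7
[559. 294.] [ 494.4 -123.1] [ 64.8 142.7] -76.6
[496. 392.] [ 593.6 -178.1] [67.4 48. ] 87.4
[81.2 13.4] [1126.7  545.7] [67.2 92.8] -9.4 [1128.2  541. ]
[220.3   8.5] [1147.9  179.4] [ 46.8 108.4] -80.6 [1147.   184.7]
[240.5 101.2] [887.3 126.9] [ 84.7 122. ] -16.1 [887.2 126.9]
[629.3 118.2] [ 855.1 -862.9] [65.1 75.3] -7.8 [ 846. -869.]
[151.3 170.2] [705.  339.1] [111.2  88.7] 44.8 [705.5 339.5]
[143.1 220.9] [579.6 352.1] [44.5 79.1] -13.2 [579.4 352. ]
[429.6 221.1] [ 577.3 -336.7] [43.7 78.8] -5.1 [ 576.8 -336.8]
[599.4 306.6] [ 367.3 -727. ] [ 48.2 109.6] -87.8 [ 367.7 -732.8]
t 23.25 pos [ 0.4137 -0.3457  0.1514] yaw 87.43 tilt -1.0 q6 -2.32 w 0.0005 F [ 0.5  0.1 -0.6]
[[[30.5, -0.5, 0.5], -0.003], [[30.5, 0.0, 0.0], -0.004], [[30.5, -0.5, 0.5], -0.003]]
```

Emit:
apply_moves:
  rows:
    - [[30,0,0],-0.01]
    - [[35,0,0],0]
    - [[30,0,0],0]
    - [[20,0,0],0]
    - [[15,0,0],0]
    - [[10,0,0],0]
    - [[10,0,0],0]
    - [[5,0,0],0]
  hand: 80

```text
clock: 24.05
tool_pos: [0.4141, -0.3462, -0.0034]
eef_rot: [0.012, 0.707, -0.012, 0.707]
ft_force: [-0.3, 0.5, 0.5]
gripper_width: 0.0589
```

Emit:
apply_moves:
  rows:
    - [[5,0,0],0]
    - [[4,0,0],0]
    - [[4,0,0],0]
    - [[0,0,0],0]

```text
clock: 24.45
tool_pos: [0.414, -0.3461, -0.016]
eef_rot: [0.012, 0.707, -0.012, 0.707]
ft_force: [0.8, -0.1, 0.1]
gripper_width: 0.0757
```

```bash
python3 -c "
from h import *
plan(.4142,-.3462,-.017,88,1)
snap('side','s16.png')
snap('wrist','w16.png')
"
```

```text
t 24.45 pos [ 0.414  -0.3461 -0.016 ] yaw 88.0 tilt -1.0 q6 -2.33 w 0.0757 F [ 0.8 -0.1  0.1]
[[[1.0, 0.0, 0.0], 0.0]]
```

View pics/w16.png

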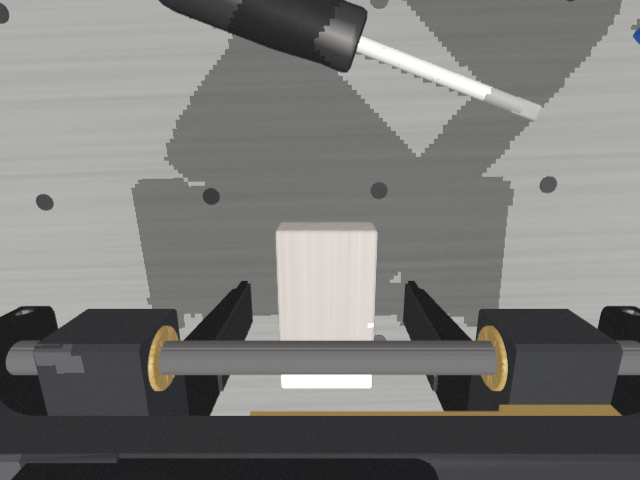

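The TCP reads -16 mm with no table contact, which confirms the shorter fingers. Closing now.

Emit:
apply_moves:
  rows:
    - [[1,0,0],0]
    - [[0,0,0],0]
    - [[0,0,0],0]
    - [[0,0,0],0]
    - [[0,0,0],0]
    - [[0,0,0],0]
    - [[0,0,0],0]
  hand: 0
  newtons: 30

```text
clock: 25.25
tool_pos: [0.4142, -0.3463, -0.0166]
eef_rot: [0.012, 0.707, -0.012, 0.707]
ft_force: [-1.1, -0.1, 0.9]
gripper_width: 0.0444
```

Emit:
apply_moves:
  rows:
    - [[-5,0,0],0]
    - [[-15,0,0],0]
    - [[-30,0,0],0]
    - [[-35,0,0],0]
    - [[-35,0,0],0]
    - [[-20,0,0],0]
    - [[0,0,0],0]
    - [[0,0,0],0]

```text
clock: 26.05
tool_pos: [0.4141, -0.3461, 0.1235]
eef_rot: [0.012, 0.707, -0.012, 0.707]
ft_force: [-0.7, 0.2, -2.8]
gripper_width: 0.0452
```

```bash
python3 -c "
from h import *
plan(*mw(0,-.075),.122,13.1,14)
w=wpose(snap('wrist','w17.png'))"
```

```text
t 26.05 pos [ 0.4141 -0.3461  0.1235] yaw 88.01 tilt -1.0 q6 -2.33 w 0.0452 F [-0.7  0.2 -2.8]
[[[0.0, 18.0, 13.5], 0.093], [[0.0, 19.0, 12.0], 0.094], [[0.5, 20.0, 10.0], 0.093], [[0.0, 21.0, 8.0], 0.094], [[0.0, 21.5, 6.5], 0.093], [[0.0, 22.0, 4.0], 0.093], [[0.0, 22.5, 2.0], 0.094], [[0.5, 22.5, 0.0], 0.093]]
[[[0.0, 22.5, -2.5], 0.093], [[0.0, 22.0, -4.0], 0.094], [[0.0, 21.5, -6.5], 0.093], [[0.0, 21.0, -8.0], 0.094], [[0.5, 20.0, -10.5], 0.093], [[0.0, 19.0, -12.0], 0.093]]
```

View pics/w17.png

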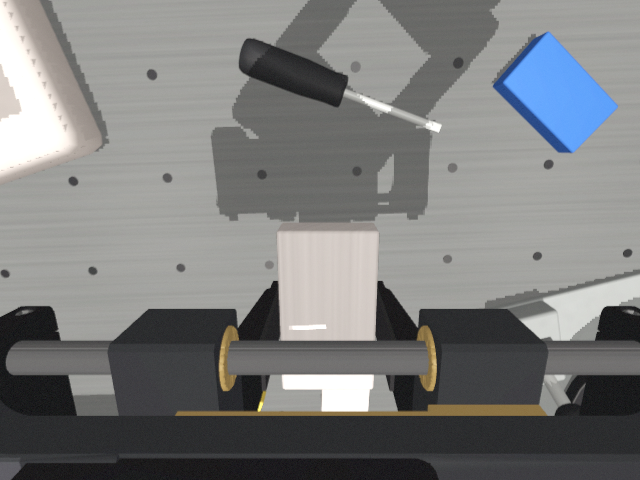

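```bash
python3 -c "
from h import *
w=snap('wrist'); C=np.linalg.inv(np.array(w['mount'])); w['R']=C[:3,:3]; w['t']=C[:3,3]
for z in (-.04,.04):
  for y in (-.0225,.0225): print(z,y,proj(w,[-.0366,y,z]).round(1), 'bot', proj(w,[-.0166,y,z]).round(1))
print(proj(w,[-.0366,0,-.042]),proj(w,[-.0366,0,-.038]))
"
```

```text
-0.04 -0.0225 [275.3 231.1] bot [280.9 221.9]
-0.04 0.0225 [379.7 231.1] bot [373.9 221.9]
0.04 -0.0225 [281.4 390.8] bot [285.8 367.2]
0.04 0.0225 [373.4 390.7] bot [368.9 367.1]
[327.51676377 226.56636588] [327.51050266 235.62074029]
```

The plate is centred in the grip: seen top edges at rows 231 and 388, against 231 and 391 predicted. Carrying it to the pad.

Emit:
apply_moves:
  rows:
    - [[0,18,13.5],0.093]
    - [[0,19,12],0.093]
    - [[0,20,10],0.093]
    - [[0,21,8],0.094]
    - [[0,21.5,6.5],0.093]
    - [[0,22,4],0.093]
    - [[0,22.5,2],0.094]
    - [[0,22.5,0],0.093]

```text
clock: 26.95
tool_pos: [0.5271, -0.2057, 0.1207]
eef_rot: [0.27, 0.655, -0.27, 0.652]
ft_force: [-0.7, -0.4, -2.3]
gripper_width: 0.0449
```

Emit:
apply_moves:
  rows:
    - [[0,22.5,-2.5],0.093]
    - [[0,22,-4],0.094]
    - [[0,21.5,-6.5],0.093]
    - [[0,21,-8],0.094]
    - [[0,20,-10.5],0.093]
    - [[0,19,-12],0.093]
    - [[0,0,0],0]
    - [[0,0,0],0]

```text
clock: 27.75
tool_pos: [0.6118, -0.1019, 0.1211]
eef_rot: [0.438, 0.556, -0.439, 0.553]
ft_force: [0.3, 0.3, -2.2]
gripper_width: 0.0446
```

```bash
python3 -c "
from h import *
plan(*mw(0,-.075),.0365,13.2,4)
w=wpose(snap('wrist','w18.png')); snap('side','s18.png')
print([proj(w,[*mw(a,-.0345),.05]).round() for a in (-.025,.025)], [proj(w,[*mw(a,0.075),.06]).round() for a in (0,)],[proj(w,[*mw(0,a),.121]).round() for a in (-.028,.028,)])
i=cv2.imread('pics/s18.png'); cv2.imwrite('pics/s18c.png',cv2.resize(i[180:330,260:460],(800,600),interpolation=3))
"
```

```text
t 27.75 pos [ 0.6118 -0.1019  0.1211] yaw 13.29 tilt -1.0 q6 -0.48 w 0.0446 F [ 0.3  0.3 -2.2]
[[[21.0, 0.0, 0.0], 0.0], [[21.5, 0.5, 0.5], 0.001], [[21.0, 0.0, 0.0], 0.0], [[21.0, 0.5, 0.5], 0.001]]
[array([295., 197.]), array([365., 198.])] [array([330.,  20.])] [array([330., 203.]), array([331.,  88.])]
```

View pics/w18.png

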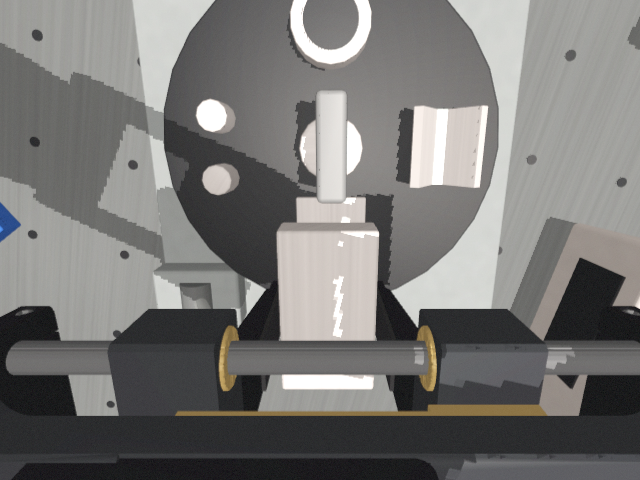

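View pics/s18c.png

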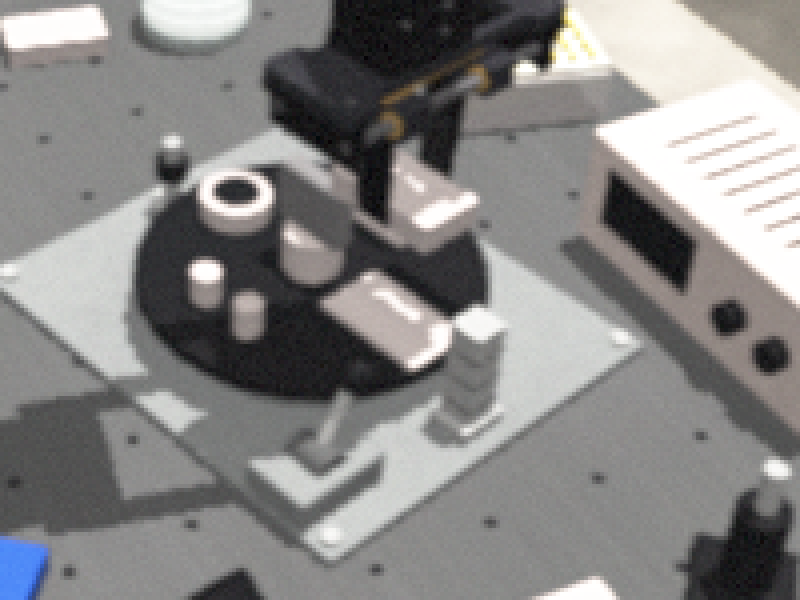

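The pad end shows at (297–366, 198), against (295–365, 197) predicted, so the pad position is good to about 1 mm. Lowering.

Emit:
apply_moves:
  rows:
    - [[20,0.5,0.5],0]
    - [[25,0.5,0.5],0]
    - [[20,0,0],0]
    - [[10,0,0],0]
    - [[6,0,0],0]
    - [[3,0,0],0]
    - [[0,0,0],0]

```text
clock: 28.55
tool_pos: [0.6145, -0.1033, 0.0398]
eef_rot: [0.439, 0.554, -0.439, 0.554]
ft_force: [-0.5, 0.3, -2.9]
gripper_width: 0.0446
```

Emit:
apply_moves:
  rows:
    - [[2,0,0],0]
    - [[1.5,0,0],0]
    - [[0,0,0],0]

```text
clock: 28.85
tool_pos: [0.6144, -0.103, 0.036]
eef_rot: [0.439, 0.554, -0.439, 0.554]
ft_force: [-0.3, -0.1, -2.3]
gripper_width: 0.0447
```

```bash
python3 -c "
from h import *
plan(*mw(0,-.075),.0335,13.1,1)
w=wpose(snap('wrist','w19.png'))
print([proj(w,[*mw(a,-.0345),.05]).round() for a in (-.025,.025)], [proj(w,[*mw(a,-.035),.07]).round() for a in (-.0225,.0225)],)
"
```

```text
t 28.85 pos [ 0.6144 -0.103   0.036 ] yaw 13.19 tilt -1.0 q6 -0.48 w 0.0447 F [-0.3 -0.1 -2.3]
[[[2.5, -1.0, -1.0], 0.001]]
[array([274., 218.]), array([376., 218.])] [array([274., 228.]), array([377., 228.])]
```

View pics/w19.png

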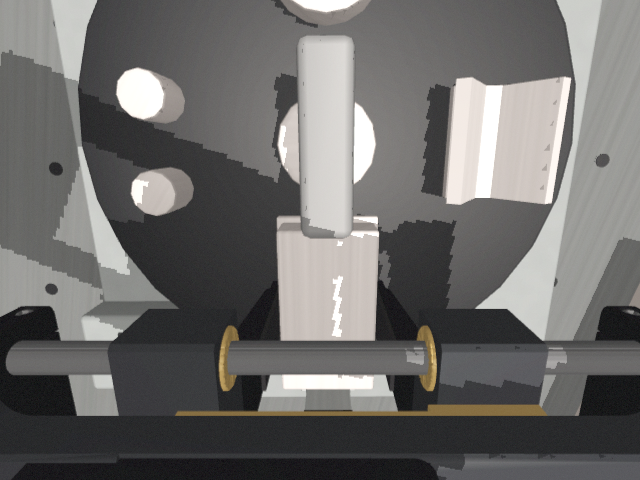

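Emit:
apply_moves:
  rows:
    - [[1.5,0,0],0]
    - [[1.5,0,0],0]
    - [[0,0,0],0]

```text
clock: 29.2
tool_pos: [0.6146, -0.1031, 0.0334]
eef_rot: [0.439, 0.554, -0.439, 0.554]
ft_force: [-0.7, 0.3, 1.3]
gripper_width: 0.045
```

Emit:
apply_moves:
  rows:
    - [[0,0,0],0]
    - [[0,0,0],0]
    - [[0,0,0],0]
    - [[0,0,0],0]
  hand: 65

```text
clock: 29.6
tool_pos: [0.6143, -0.1031, 0.0328]
eef_rot: [0.439, 0.554, -0.439, 0.554]
ft_force: [-0.2, 0.4, -0.8]
gripper_width: 0.0613
```

Emit:
apply_moves:
  rows:
    - [[-10,0,0],0]
    - [[-25,0,0],0]
    - [[-30,0,0],0]
    - [[-30,0,0],0]
    - [[-20,0,0],0]
    - [[0,0,0],0]
    - [[0,0,0],0]

```text
clock: 30.3
tool_pos: [0.6143, -0.1031, 0.1481]
eef_rot: [0.439, 0.554, -0.439, 0.554]
ft_force: [-1.3, -0.2, -1.0]
gripper_width: 0.0619
```

```bash
python3 -c "
from h import *
plan(.579,-.335,.12,86,14)
w=wpose(snap('wrist','w20.png')); wp(w,150,.07)
print(mw(0,-.075)*1000)
p=snap('side','s20.png')
"
```

```text
t 30.3 pos [ 0.6143 -0.1031  0.1481] yaw 13.18 tilt -1.0 q6 -0.48 w 0.0619 F [-1.3 -0.2 -1. ]
[[[2.0, -6.0, 15.5], -0.091], [[2.0, -8.0, 15.0], -0.091], [[2.0, -9.0, 14.0], -0.09], [[2.0, -10.0, 13.5], -0.091], [[2.0, -11.5, 12.5], -0.091], [[2.0, -12.0, 11.0], -0.091], [[2.0, -13.5, 10.0], -0.09], [[2.0, -14.5, 9.0], -0.091]]
[[[2.0, -15.0, 7.5], -0.091], [[2.0, -15.5, 6.0], -0.091], [[2.0, -16.0, 4.5], -0.091], [[2.0, -16.5, 3.5], -0.09], [[2.0, -16.5, 1.5], -0.091], [[2.0, -17.0, 0.0], -0.091]]
[115.  40.] [450.8  -7.6] [155.   70.5] 13.2
[326.  36.] [579.  38.] [47.5 40.2] 13.2
[477. 167.] [680.3 -38.4] [296.5 238.6] 19.1
[432. 143.] [667.  -11.2] [45.9 50.5] -76.4
[144. 174.] [476.1 -79.2] [60.4 48.8] 76.3
[ 83. 265.] [ 443.  -169.2] [119.6 167.5] -11.2
[615. 285.] [844.1 -84.4] [39.2 90.7] -89.6
[330. 393.] [ 643.2 -225.1] [156.5  34.4] 13.3
[ 613.00336737 -102.54714572]
```

View pics/w20.png

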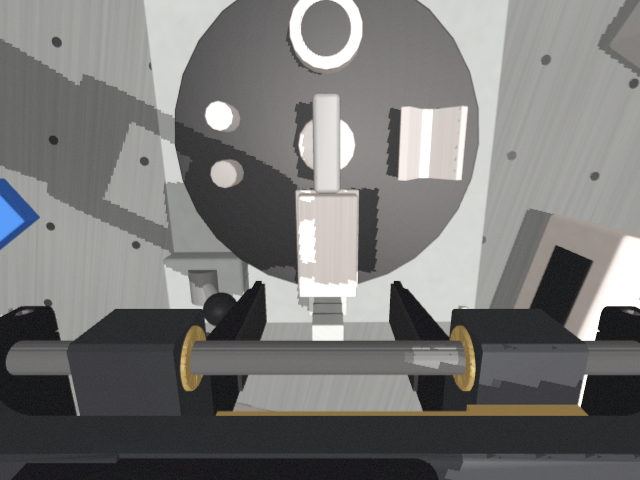

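The first plate lies square on the pad at (327,243), in line with knob and gauge. Next is the white plate beside the yellow block; the jaws stay at 62 mm to clear yellow.

Emit:
apply_moves:
  rows:
    - [[0,-6,15.5],-0.091]
    - [[0,-8,15],-0.091]
    - [[0,-9,14],-0.091]
    - [[0,-10,13.5],-0.091]
    - [[0,-11.5,12.5],-0.091]
    - [[0,-12,11],-0.091]
    - [[0,-13.5,10],-0.09]
    - [[0,-14.5,9],-0.091]

```text
clock: 31.2
tool_pos: [0.5929, -0.2358, 0.1453]
eef_rot: [0.213, 0.676, -0.212, 0.673]
ft_force: [0.3, -1.0, -0.6]
gripper_width: 0.0615
```

Emit:
apply_moves:
  rows:
    - [[0,-15,7.5],-0.091]
    - [[0,-15.5,6],-0.091]
    - [[0,-16,4.5],-0.091]
    - [[0,-16.5,3.5],-0.09]
    - [[0,-16.5,1.5],-0.091]
    - [[0,-17,0],-0.091]
    - [[0,0,0],0]
    - [[0,0,0],0]

```text
clock: 32.0
tool_pos: [0.5782, -0.3344, 0.146]
eef_rot: [0.026, 0.707, -0.025, 0.706]
ft_force: [0.1, 0.4, 0.6]
gripper_width: 0.0617
```

```bash
python3 -c "
from h import *
w=wpose(snap('wrist','w21.png')); wp(w,170)
plan(.579,-.335,.12,86,1)
"
```

```text
[522. 169.] [ 564.6 -133.7] [178.9 156.9] 13.6
[326. 232.] [ 577.8 -335.2] [44.7 79.1] -4.0
[608. 279.] [639.  -78.2] [53.2 58.2] -76.7
t 32.05 pos [ 0.5785 -0.3341  0.1464] yaw 85.97 tilt -1.0 q6 -2.1 w 0.0616 F [-0.2  0.5  0.2]
[[[26.5, -1.0, 0.5], -0.001]]
```

View pics/w21.png

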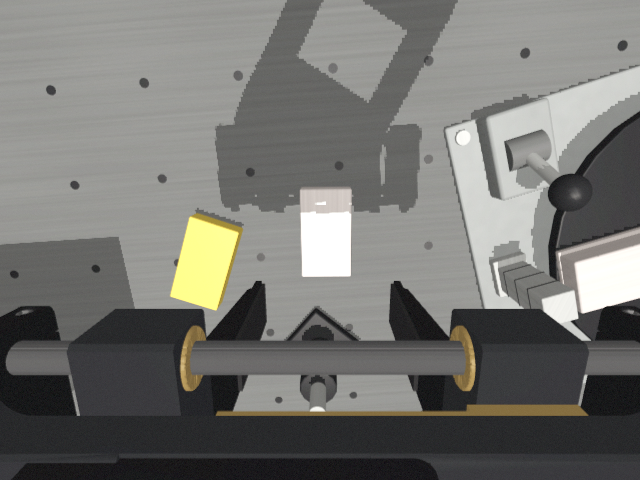

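The white plate at (326,232) is the one; yellow (205,262) stays clear of the left finger. Going down.

Emit:
apply_moves:
  rows:
    - [[30,-0.5,0.5],0]
    - [[35,-0.5,0],0]
    - [[35,0,0],0]
    - [[25,0,0],0]
    - [[15,0,0],0]
    - [[10,0,0],0]
    - [[7,0,0],0]
    - [[5,0,0],0]

```text
clock: 32.85
tool_pos: [0.5801, -0.3363, -0.0136]
eef_rot: [0.024, 0.706, -0.025, 0.707]
ft_force: [0.1, 0.4, -0.2]
gripper_width: 0.0622
```

Emit:
apply_moves:
  rows:
    - [[1,0,0],0]
    - [[0,0,0],0]
    - [[0,0,0],0]

```text
clock: 33.15
tool_pos: [0.5799, -0.3365, -0.0143]
eef_rot: [0.024, 0.706, -0.025, 0.707]
ft_force: [-0.0, 0.8, 1.0]
gripper_width: 0.0617
```

Emit:
apply_moves:
  rows:
    - [[0,0,0],0]
    - [[0,0,0],0]
    - [[0,0,0],0]
    - [[0,0,0],0]
    - [[0,0,0],0]
    - [[0,0,0],0]
  hand: 0
  newtons: 30

```text
clock: 33.75
tool_pos: [0.5794, -0.3361, -0.015]
eef_rot: [0.024, 0.707, -0.024, 0.707]
ft_force: [-0.7, 0.4, 2.3]
gripper_width: 0.0446
```

```bash
python3 -c "
from h import *
plan(.5778,-.3352,-.0165,86,1)
"
```

```text
t 33.75 pos [ 0.5794 -0.3361 -0.015 ] yaw 86.06 tilt -1.0 q6 -2.11 w 0.0446 F [-0.7  0.4  2.3]
[[[1.5, 0.5, -1.5], 0.001]]
```

Emit:
apply_moves:
  rows:
    - [[-5,0,0],0]
    - [[-15,0,0],0]
    - [[-30,0,0],0]
    - [[-35,0,0],0]
    - [[-35,0,0],0]
    - [[-25,0,0],0]
    - [[0,0,0],0]
    - [[0,0,0],0]

```text
clock: 34.55
tool_pos: [0.5793, -0.336, 0.1301]
eef_rot: [0.024, 0.706, -0.024, 0.707]
ft_force: [-1.0, -0.1, -2.6]
gripper_width: 0.0452
```

```bash
python3 -c "
from h import *
plan(.6138,-.1028,.13,13.1,14)
w=snap('wrist','w22.png'); C=np.linalg.inv(np.array(w['mount'])); w['R']=C[:3,:3]; w['t']=C[:3,3]
for dz in (-.002,0,.002): print(dz,[proj(w,[-.035,y,dz+z]).round(1) for z in (-.04,.04) for y in (-.0225,.0225)])
i=cv2.imread('pics/w22.png')[200:410,220:440]; cv2.imwrite('pics/w22c.png',cv2.resize(i,(628,600)))
"
```

```text
t 34.55 pos [ 0.5793 -0.336   0.1301] yaw 86.06 tilt -1.0 q6 -2.11 w 0.0452 F [-1.  -0.1 -2.6]
[[[0.0, 17.0, 1.5], 0.091], [[0.0, 16.5, -0.5], 0.091], [[0.0, 17.0, -1.5], 0.091], [[0.0, 16.5, -3.5], 0.091], [[0.0, 16.0, -4.5], 0.091], [[0.0, 15.5, -6.5], 0.091], [[0.0, 15.0, -7.5], 0.091], [[0.0, 14.5, -9.0], 0.091]]
[[[0.0, 13.5, -10.0], 0.091], [[0.0, 12.5, -11.5], 0.091], [[0.0, 11.0, -12.5], 0.09], [[0.0, 10.5, -13.5], 0.091], [[0.0, 9.0, -14.0], 0.091], [[0.0, 7.5, -15.0], 0.091]]
-0.002 [array([275.7, 225.8]), array([379.4, 225.8]), array([281.7, 385.2]), array([373.1, 385.1])]
0 [array([275.8, 230.3]), array([379.2, 230.3]), array([281.8, 388.7]), array([373. , 388.7])]
0.002 [array([276. , 234.8]), array([379. , 234.8]), array([281.9, 392.2]), array([372.9, 392.1])]
```

View pics/w22c.png

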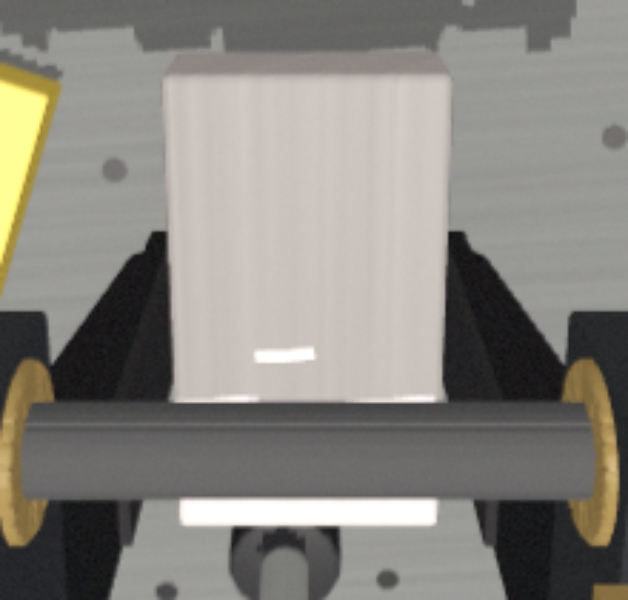

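In hand, the plate sits 2 mm towards -z, with edges at rows 226 and 384. I'll compensate by going 2 mm further out.

Emit:
apply_moves:
  rows:
    - [[0,17,1.5],0.091]
    - [[0,16.5,-0.5],0.091]
    - [[0,17,-1.5],0.091]
    - [[0,16.5,-3.5],0.091]
    - [[0,16,-4.5],0.091]
    - [[0,15.5,-6.5],0.091]
    - [[0,15,-7.5],0.091]
    - [[0,14.5,-9],0.091]

```text
clock: 35.4
tool_pos: [0.5972, -0.2013, 0.1264]
eef_rot: [0.276, 0.653, -0.276, 0.649]
ft_force: [-0.0, 0.4, -2.0]
gripper_width: 0.0444
```

Emit:
apply_moves:
  rows:
    - [[0,13.5,-10],0.091]
    - [[0,12.5,-11.5],0.091]
    - [[0,11,-12.5],0.09]
    - [[0,10.5,-13.5],0.091]
    - [[0,9,-13],0.091]
    - [[0,7.5,-14],0.091]
    - [[0,0,0],0]
    - [[0,0,0],0]

```text
clock: 36.2
tool_pos: [0.6134, -0.1045, 0.1275]
eef_rot: [0.438, 0.555, -0.44, 0.553]
ft_force: [0.3, 0.0, -2.4]
gripper_width: 0.0448
```

```bash
python3 -c "
from h import *
plan(*mw(0.001,-.077),.058,13.2,4)
w=wpose(snap('wrist','w23.png'))
print([proj(w,[*mw(a,-.035),.07]).round(1) for a in (-.0225,.0225)])
"
```

```text
t 36.2 pos [ 0.6134 -0.1045  0.1275] yaw 13.26 tilt -1.0 q6 -0.49 w 0.0448 F [ 0.3  0.  -2.4]
[[[17.5, 0.5, 0.0], 0.0], [[17.5, 0.0, 0.0], 0.001], [[17.0, 0.5, 0.0], -0.0], [[17.5, 0.0, 0.0], 0.0]]
[array([294.5, 196.4]), array([361. , 196.5])]
```

View pics/w23.png

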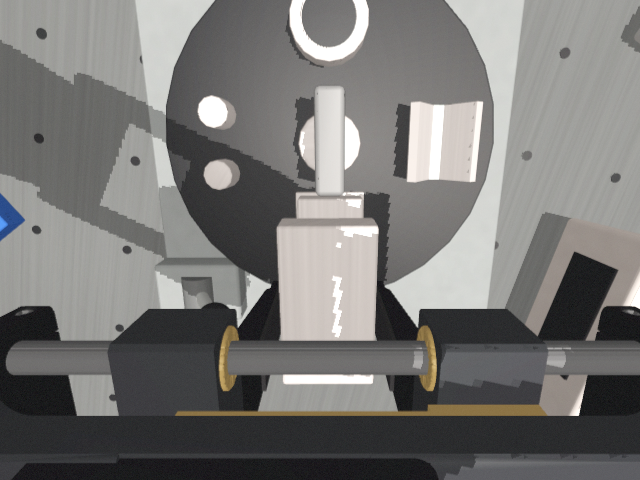

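Emit:
apply_moves:
  rows:
    - [[20,0.5,0],0]
    - [[22,0.5,0],0]
    - [[14,0.5,0],0]
    - [[7,0,0],0]
    - [[4,0,0],0]
    - [[0,0,0],0]

```text
clock: 36.85
tool_pos: [0.6161, -0.1046, 0.0626]
eef_rot: [0.44, 0.554, -0.44, 0.554]
ft_force: [0.7, 1.0, -1.9]
gripper_width: 0.045
```

Emit:
apply_moves:
  rows:
    - [[2,0,0],0]
    - [[1,0,0],0]
    - [[0,0,0],0]
    - [[0,0,0],0]

```text
clock: 37.25
tool_pos: [0.6163, -0.1044, 0.0601]
eef_rot: [0.44, 0.554, -0.439, 0.554]
ft_force: [-0.5, 0.2, -2.4]
gripper_width: 0.0444
```

```bash
python3 -c "
from h import *
plan(*mw(0.001,-.077),.055,13.2,1)
w=wpose(snap('wrist','w24.png'))
"
```

```text
t 37.25 pos [ 0.6163 -0.1044  0.0601] yaw 13.13 tilt -1.0 q6 -0.48 w 0.0444 F [-0.5  0.2 -2.4]
[[[5.0, -2.0, -0.5], -0.001]]
```

View pics/w24.png

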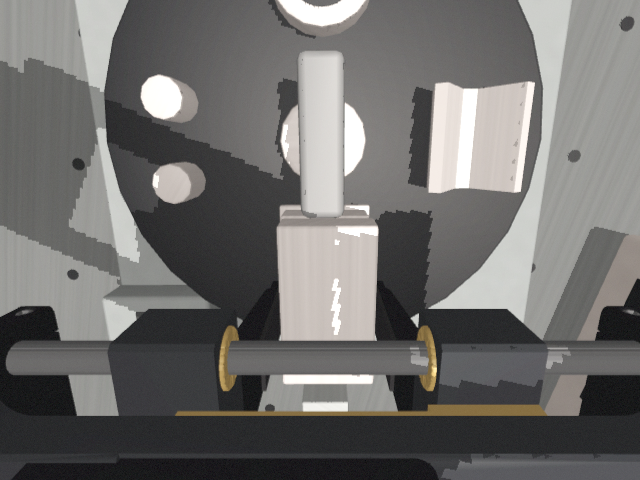

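```bash
python3 -c "
from h import *
w=snap('wrist'); i=w['image'][190:250,260:400,::-1]; cv2.imwrite('pics/w24c.png',cv2.resize(i,(800,343),interpolation=3))
C=np.linalg.inv(np.array(w['mount'])); w['R']=C[:3,:3]; w['t']=C[:3,3]
dz=-.0022
for nm,x,z in (('held top',-.035,-.04),('held bot',-.015,-.04),('p1 top',-.0101,-.04),('p1 bot',.0099,-.04),('pad end',.0099,-.041)): print(nm,proj(w,[x,0,z+dz]).round(1))
"
```

```text
held top [327.7 225. ]
held bot [327.6 216.6]
p1 top [327.6 214.8]
p1 bot [327.6 208.3]
pad end [327.6 206.5]
```

View pics/w24c.png

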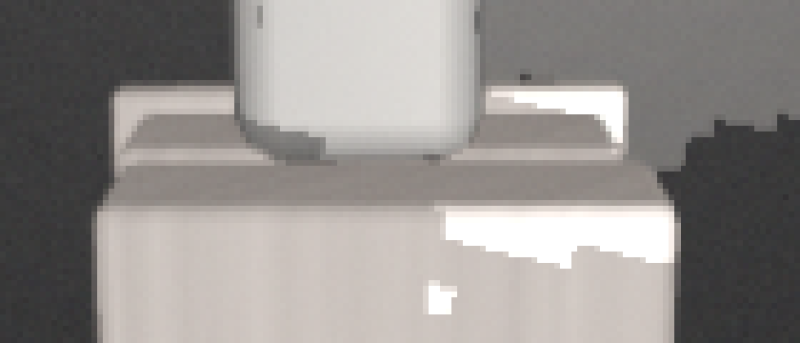

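Pad (centre column 324.7), plate 1 (325) and the held plate (327.9) show the held one 1.3 mm to the right. I'll correct that and set it down.

Emit:
apply_moves:
  rows:
    - [[1,-1.5,-0.5],0]
    - [[2,0,0],0]
    - [[1.5,0,0],0]
    - [[0,0,0],0]
    - [[0,0,0],0]

```text
clock: 37.85
tool_pos: [0.6145, -0.1042, 0.0551]
eef_rot: [0.44, 0.554, -0.44, 0.554]
ft_force: [0.4, -0.0, -2.6]
gripper_width: 0.045
```

Emit:
apply_moves:
  rows:
    - [[0.5,0,0],0]
    - [[0.5,0,0],0]
    - [[0,0,0],0]
    - [[0,0,0],0]

```text
clock: 38.25
tool_pos: [0.6149, -0.1043, 0.055]
eef_rot: [0.44, 0.554, -0.439, 0.554]
ft_force: [-1.9, 1.0, 3.7]
gripper_width: 0.0447
```

Contact: force went from -2.6 to +3.7 N. Releasing and rising.

Emit:
apply_moves:
  rows:
    - [[0,0,0],0]
    - [[0,0,0],0]
    - [[0,0,0],0]
    - [[0,0,0],0]
  hand: 65

```text
clock: 38.65
tool_pos: [0.6145, -0.1043, 0.054]
eef_rot: [0.44, 0.554, -0.44, 0.554]
ft_force: [1.0, -0.1, -0.7]
gripper_width: 0.0612
```

Emit:
apply_moves:
  rows:
    - [[-10,0,0],0]
    - [[-25,0,0],0]
    - [[-30,0,0],0]
    - [[-30,0,0],0]
    - [[-30,0,0],0]
    - [[-15,0,0],0]
    - [[0,0,0],0]
    - [[0,0,0],0]

```text
clock: 39.45
tool_pos: [0.6141, -0.1042, 0.1934]
eef_rot: [0.439, 0.554, -0.44, 0.554]
ft_force: [0.8, 1.6, -0.1]
gripper_width: 0.0619
```

```bash
python3 -c "
from h import *
plan(*mw(0,-.075),.2,13.2,1)
w=wpose(snap('wrist','w25.png')); s=snap('side','s25.png'); snap('top','t25.png')
i=s['image'][190:310,280:440,::-1].astype(float); i=np.clip((i/255)**.7*255,0,255).astype('uint8'); cv2.imwrite('pics/s25c.png',cv2.resize(i,(800,600),interpolation=2))
print([proj(w,[*mw(a,b),.09]).round(1) for b in (-.035,-.115) for a in (-.0225,.0225)])
"
```

```text
t 39.45 pos [ 0.6141 -0.1042  0.1934] yaw 13.12 tilt -1.0 q6 -0.48 w 0.0619 F [ 0.8  1.6 -0.1]
[[[-6.5, -1.0, -2.0], -0.001]]
[array([299.2, 190.5]), array([355.9, 190.5]), array([301., 285.]), array([353.9, 285.1])]
```

View pics/w25.png

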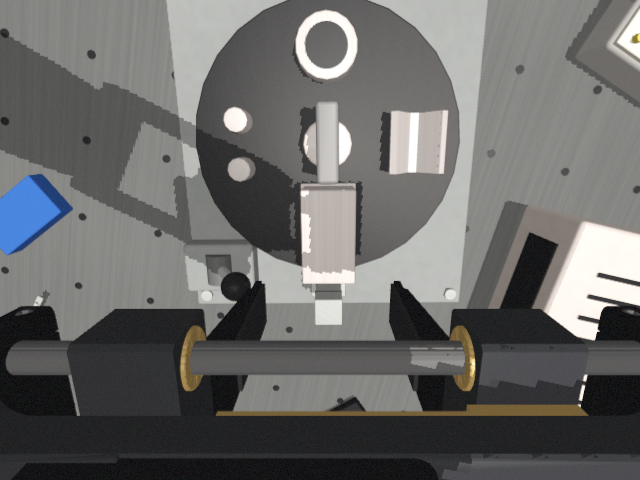

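View pics/s25c.png

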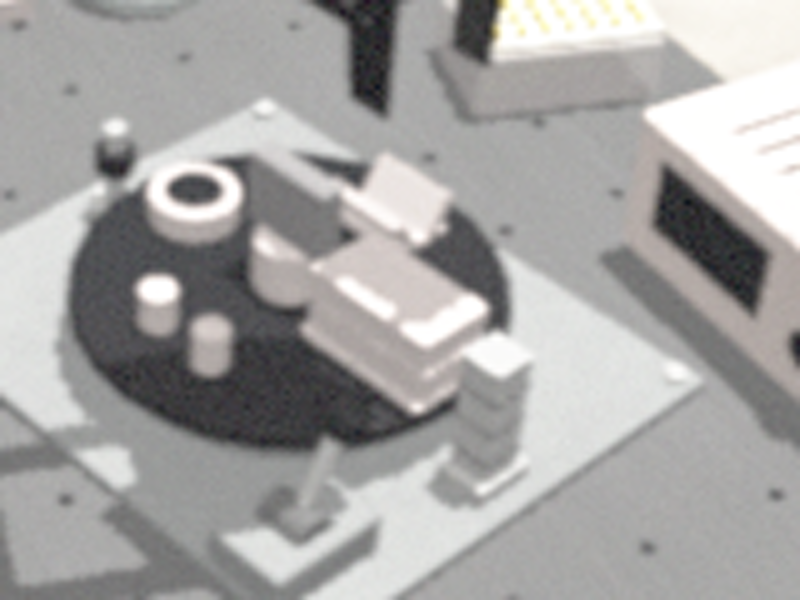

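```bash
python3 -c "
from h import *
w=wpose(snap('wrist'))
for th in (0,.2,.3,.4,.5): print(th,proj(w,[*mw(-.110+.06*np.sin(th),-.12),.03+.06*np.cos(th)]).round(1))
t=snap('top')
for nm in ('jar_c','holder_c','dishes_c'):
  for d in env.look_for(t,nm)[:1]: print(nm,np.round(d['at'],3))
"
```

```text
0 [198.9 290.6]
0.2 [213.2 290.1]
0.3 [220.5 289.5]
0.4 [227.7 288.6]
0.5 [234.6 287.5]
jar_c [0.438 0.313 0.085]
holder_c [ 0.693 -0.344  0.012]
dishes_c [0.44  0.312 0.085]
```

```bash
python3 -c "
from h import *
s=env.get_state(); print(s['clock'],s['ft_force'],np.abs(s['dq']).max()); print(env.sign_off())
"
```

```text
39.85 [-0.64225341 -0.59209824  0.07072755] 0.007237766062526411
the job is handed in; nothing more can be done
None
```

I finished the job and handed it in at 39.9 s. The carousel was turned about 2.14 rad clockwise (the shorter way) so the pad lines up with the gauge on the -y side. The lock lever was pushed over and two white plates stacked on the pad. The third white plate and the yellow and blue look-alikes were never approached.

**Last checks:**
- **Lever:** its ball shows at (235, 287), and the fully locked position predicts (234.6, 287.5).
- **Stack:** it is square on the pad, the top looks level with the gauge, and the plate centres are within about 2 mm of the pad's.
- **Release:** the gripper is open and clear, and the wrist force is about zero.
- **Bystanders:** the jar and holder are where they were.

**What failed or disagreed:**
- **Finger length:** the fingertips are about 30 mm shorter than stated, about 22 mm behind the reported TCP. This made two lever tries and the first plate grasp miss. I corrected for it after that.
- **Dishes:** in the final check the network reported the jar in place of the dishes, so their position was not confirmed. The top camera still found the dish stack unmoved at 23 s, and the arm stayed away from it afterwards.

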